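# Clamp a loaded specimen tray on the inspection stage

## Robot

A 6-joint arm with a two-finger parallel gripper is mounted at the origin on the work surface. World frame = base frame: x ahead of the robot, y to its left, z up, the work surface at z = 0. Lengths are in mm, angles in degrees, forces in N, time in s.
With the tool pointing down it reaches from about 300 to 850 mm from the base axis. Payload 4.2 kg.
Tool frame: the origin (TCP) lies between the finger pads; the fingertips stand 8 mm ahead of it and the grasp point (between the pads) lies 11 mm behind it; x points along the fingers, y is the direction in which the jaws open and shut, and the axes are right-handed (so a half turn about x gives the same grasp; the last joint's range is limited). The gripper opens to 91 mm and grips with 3 to 60 N. Pads are 32 mm wide; open, the fingers measure 118 mm over their backs; the gripper's body (76 mm by 178 mm) begins 60 mm behind the grasp point.
Start: joints at [-78.037, 18.312, 89.639, -0, 72.044, -1.146], TCP at [130.417, -560.03, 221.976] pointing down, gripper open.
Joint ranges: [-177.97, 177.97], [-48.28, 115.42], [12.27, 149.76], [-77.06, 257.06], [2.81, 150.46], [-146.56, 146.56]. Speed limits (degrees/s): [147.25, 147.25, 180, 180, 180, 180].

## Interface

Orientations are given as [roll, pitch, yaw] about the fixed x, y, z axes, in that order (R = Rz(yaw) Ry(pitch) Rx(roll)).
In Python, from workcell import env gives the robot as it stands.
- The arm moves only by the tool arm_command, never from a script. Its arguments are lists of equal length, an entry for each row: "slide": the shift along the tool's x, y, z in cm, a list of three; "turn": the turn, a rotation vector about the tool's x, y, z in rad, a list of three; "grip": the closure in counts, from 0 (fully open) to 255 (shut). A call has 1 to 20 rows; each row is the pose to reach, as a shift and turn from the pose commanded when the call began, along the tool's axes at that moment; what a row does not reach only later rows make up. A row lasts 1/12 s, in which the tool goes at most 41.7 mm and 7.16 degrees, less where a joint would pass 70% of its speed; a pose out of reach is approached as far as the arm can. A call with a gripper value outside its range is refused whole. The fingers move at their own pace and stop on an object; "newtons" is the grip in N (left out, the last holds). Time passes only in rows, so rows that repeat a pose let the fingers close. It gives the time, the measured TCP pose, the force and the opening at its end, in the units of the state.
- env.state(): the state, without advancing time (a new reading comes with each control period).
- env.grab_frame(name): name is "side" or "top"; returns (picture, depth): 384x512x3 uint8, red, green, blue; 384x512 float32, mm along the optical axis (not along the pixel's ray), 0 where there is no reading.
- env.calibration(name): a dict with "K" (3x3 intrinsics, pixels), "camera_from_world" (4x4, takes a point from world to camera coordinates). Camera axes: x right, y up, looking along -z (the intrinsics and any distortion apply to the point x, -y, -z); pixel columns grow to the right and rows downward; lengths in mm; the calibration is good to about 2 mm. A picture is of the moment at which its call begins. calibration takes no time and is no camera call.
- env.job_done(): hands the job in, once; it reports no verdict.
Trained networks look in the newest picture that a camera, given by its name, has taken for a name from the list of things; names that differ only in an ending like _2 or _b are one class to them, and where a whole thing is asked for, a point or a joint stands for the part that bears it (a point fixed in the world has none). Each returns a list of dicts, best first, with "p" (0 to 1); they miss things now and then, are a little off and sometimes report something else, mostly with a low value. They report only what shows in the picture. A call takes as long as a camera call.
- env.search_frame(camera, label): "point" ([x, y, z] in mm, in world coordinates, good to about 4 mm: the middle of the surface that is visible of it).
The state is a dict: "time_s": time; "qpos": joint angles; "qvel": joint speeds; "effort": joint torques, N m; "ee_pos": TCP position; "ee_rot": TCP orientation; "force": force on the tool from outside, world axes, zero at the start; "torque": the same for the moment, N m; "gripper_width": finger opening in mm.
Only numpy, scipy, OpenCV 4.12 (cv2) and the standard library are available. Lean on these libraries where they do the work, as an engineer would, in place of code of your own. Each camera call takes 0.05 s, during which the arm holds its last target.

## Task

Put every specimen mount lying on the bench into the carrier tray where it stands, then carry the loaded tray level by its handle to the clamping stage and set it down flat in the bed, its sloped horn towards the fence. Stand the loose wedge in the slot between horn and fence, heel towards the fence, then tap it down with at least two separate taps of the tamper, not with the fingers, until its heel is down on the fence and the tray is locked against the sprung pad. Finally stand the tamper back in its socket on the rack, and leave the jar, carton and slide box undisturbed.

Things in the scene. Friction and masses are not known exactly. Their poses are not given: they have to be found in the camera images.
- mount0_mid (a point): loose resin-mounted specimen: a black block 36 (its x) x 24 (y) x 26 (z) mm with a dull steel section showing in its top face, 60 g; this point is its centre. Two to four of the four are there at a start (the others are absent: None)
- mount1_mid (a point): loose resin-mounted specimen: a black block 36 (its x) x 24 (y) x 26 (z) mm with a dull steel section showing in its top face, 60 g; this point is its centre. Two to four of the four are there at a start (the others are absent: None)
- mount2_mid (a point): loose resin-mounted specimen: a black block 36 (its x) x 24 (y) x 26 (z) mm with a dull steel section showing in its top face, 60 g; this point is its centre. Two to four of the four are there at a start (the others are absent: None)
- mount3_mid (a point): loose resin-mounted specimen: a black block 36 (its x) x 24 (y) x 26 (z) mm with a dull steel section showing in its top face, 60 g; this point is its centre. Two to four of the four are there at a start (the others are absent: None)
- tray_grip (a point): middle of the tray's handle, 52 mm above the tray's underside, z up, axes the tray's. The handle is an upright aluminium plate across the tray's middle, 50 mm along x, 12 mm thick along y (pinch it along y), its top edge 65 mm above the underside
- tray_floor (a point): centre of the top of the tray's floor, 5 mm above its underside, under the handle; axes the tray's. One bay lies on each side of the handle in y, about 122 (x) x 75 (y) mm, centred at y = +-45 mm, with room for two mounts (say at x = +-28, y = +-55 mm)
- horn (a point): top outer edge of the steel horn at the tray's +y end: 88 mm from the tray's middle, 50 mm above its underside. The horn is 26 mm wide (x); its outer face slopes outwards going down, 0.22 mm per mm, as far as 18 mm above the underside
- tray: loose grey carrier tray, about 0.35 kg; origin: middle of its underside. 130 (x) x 170 (y) mm, walls 4 mm thick and 12 mm high. At the -y end a steel block 50 mm wide, 30 mm high meets the stage's sprung pad; at the +y end stands the horn
- bed (a point): middle of the top of the clamping stage's bed (fixed, 12 mm above the bench), where the middle of the tray's underside belongs, the tray's axes along this point's, horn towards +y where the fence stands. Two rails 8 mm high leave 4 mm each side of the tray in x. At y = 0 the tray just touches the sprung pad at the -y end; set it down at y = 0 to +4 mm, the wedge will push it to the pad
- fence_top (a point): middle of the inner (tray side) upper edge of the stage's steel fence: 102.5 mm from the bed's middle along +y, 50 mm above the bed; axes the bed's. Fence 26 mm wide (x), 14 mm thick, inner face upright. The slot for the wedge is the gap between fence and horn
- pad (a joint): how far the sprung pad at the stage's -y end is pressed in (m, 0 to 0.007; 1.5 N per mm). With the tray on the bed and the wedge home it reads about 0.0035
- wedge_grip (a point): a point in the wedge's neck, 57 mm above its tip, where to grip it. Neck 36 (x) x 18 (y) mm, from 46 to 74 mm above the tip, to be gripped along x. z up
- wedge_heel (a point): inner corner under the wedge's heel, on its +y face, 46 mm above the tip. When the wedge is home this point meets fence_top. Set in loosely, the wedge stops with its heel 10 to 35 mm above the fence and stands by itself; driving it home takes up to about 20 N
- wedge_top (a point): centre of the flat top of the wedge's neck (74 mm above the tip), where it is tapped
- wedge: loose brass wedge, 0.15 kg, 74 mm high, upright in the rack at the start; origin: middle under its tip. Taper 46 mm high, 36 mm wide (x), thickness (y) 8 mm at the tip, 18 mm at its top; the +y face is upright, the -y face slopes like the horn. A heel juts 9 mm from the +y face just above the taper. In the slot its axes lie along the bed's
- tamper_grip (a point): middle of the tamper's square steel stem (18 x 18 x 44 mm), 54 mm above its foot's underside; z up, x and y square to the stem's sides
- tamper_foot (a point): centre of the flat underside of the tamper's foot, with which one taps
- tamper: loose tamper, 0.3 kg, 74 mm high, standing in its socket at the start; origin: under its foot. White nylon foot 34 mm diameter, 30 mm high; above it the stem, 44 mm
- tamper_place (a point): centre of the floor of the tamper's socket on the grey rack (fixed): a square pocket 42 mm wide with walls 16 mm high and 5 mm thick, its floor 8 mm above the bench; axes the rack's
- wedge_place (a point): floor of the rack's wedge slot, 90 mm from the tamper's socket, where the wedge stands at the start between two walls 30 mm high
- bottle: bystander: amber glass jar, 48 mm diameter, 100 mm high; origin under its centre
- carton: bystander: white carton with a violet band, 70 x 100 x 55 mm; origin under its centre
- slidebox: bystander: white slide box, 60 x 90 x 32 mm; origin under its centre

How it is judged (in metres and radians):
On the way, in this order (a step that is already met when the one before it is completed fails the run):
1. every mount is in the tray, the tray still on the bench (x of mount0_mid in the frame of tray_floor between -0.061 and 0.061 m and y of mount0_mid in the frame of tray_floor between -0.081 and 0.081 m and z of mount0_mid in the frame of tray_floor between 0 and 0.024 m and x of mount1_mid in the frame of tray_floor between -0.061 and 0.061 m and y of mount1_mid in the frame of tray_floor between -0.081 and 0.081 m and z of mount1_mid in the frame of tray_floor between 0 and 0.024 m and x of mount2_mid in the frame of tray_floor between -0.061 and 0.061 m and y of mount2_mid in the frame of tray_floor between -0.081 and 0.081 m and z of mount2_mid in the frame of tray_floor between 0 and 0.024 m and x of mount3_mid in the frame of tray_floor between -0.061 and 0.061 m and y of mount3_mid in the frame of tray_floor between -0.081 and 0.081 m and z of mount3_mid in the frame of tray_floor between 0 and 0.024 m and height (world z) of tray_grip below 0.058 m), for 0.2 s.
2. the tray lies flat in the stage's bed, let go (x of tray_grip in the frame of bed between -0.009 and 0.009 m and y of tray_grip in the frame of bed between -0.009 and 0.009 m and z of tray_grip in the frame of bed between 0.047 and 0.057 m and angle between tray_grip's own z axis and vertical below 0.06 rad and contact force between the fingers and tray below 0.5 N), for 0.3 s.
3. the wedge stands loose in the slot, let go (x of tray_grip in the frame of bed between -0.009 and 0.009 m and y of tray_grip in the frame of bed between -0.009 and 0.009 m and z of tray_grip in the frame of bed between 0.047 and 0.057 m and angle between tray_grip's own z axis and vertical below 0.06 rad and x of wedge_heel in the frame of fence_top between -0.013 and 0.013 m and y of wedge_heel in the frame of fence_top between -0.006 and 0.005 m and angle between wedge_grip's own z axis and vertical below 0.12 rad and z of wedge_heel in the frame of fence_top below 0.04 m and contact force between the fingers and wedge below 0.2 N), for 0.3 s.
4. the tamper strikes the wedge (contact force between tamper and wedge above 3 N).
5. the tamper is lifted clear of the wedge (contact force between tamper and wedge below 0.05 N), for 0.1 s.
6. the tamper strikes the wedge again (contact force between tamper and wedge above 3 N and x of wedge_heel in the frame of fence_top between -0.013 and 0.013 m and y of wedge_heel in the frame of fence_top between -0.006 and 0.005 m and angle between wedge_grip's own z axis and vertical below 0.12 rad and z of wedge_heel in the frame of fence_top below 0.04 m).
At the end, for the whole second after the job is handed in: Every mount present is inside the tray's walls; the tray lies flat in the bed (within 9 mm, 0.06 rad); the wedge stands in the slot with its heel no more than 4 mm above the fence, the pad is pressed in more than 2 mm; the tamper stands upright in its socket (within 9 mm); all at rest (x of mount0_mid in the frame of tray_floor between -0.061 and 0.061 m and y of mount0_mid in the frame of tray_floor between -0.081 and 0.081 m and z of mount0_mid in the frame of tray_floor between 0 and 0.024 m and x of mount1_mid in the frame of tray_floor between -0.061 and 0.061 m and y of mount1_mid in the frame of tray_floor between -0.081 and 0.081 m and z of mount1_mid in the frame of tray_floor between 0 and 0.024 m and x of mount2_mid in the frame of tray_floor between -0.061 and 0.061 m and y of mount2_mid in the frame of tray_floor between -0.081 and 0.081 m and z of mount2_mid in the frame of tray_floor between 0 and 0.024 m and x of mount3_mid in the frame of tray_floor between -0.061 and 0.061 m and y of mount3_mid in the frame of tray_floor between -0.081 and 0.081 m and z of mount3_mid in the frame of tray_floor between 0 and 0.024 m and x of tray_grip in the frame of bed between -0.009 and 0.009 m and y of tray_grip in the frame of bed between -0.009 and 0.009 m and z of tray_grip in the frame of bed between 0.047 and 0.057 m and angle between tray_grip's own z axis and vertical below 0.06 rad and x of wedge_heel in the frame of fence_top between -0.013 and 0.013 m and y of wedge_heel in the frame of fence_top between -0.006 and 0.005 m and angle between each of wedge_grip, tamper_grip's own z axis and vertical below 0.12 rad and z of wedge_heel in the frame of fence_top below 0.04 m and z of wedge_heel in the frame of fence_top below 0.004 m and value of joint pad above 0.002 m and horizontal distance between tamper_foot and tamper_place below 0.009 m and z of tamper_foot in the frame of tamper_place below 0.006 m and linear speed of each of tray, wedge, tamper below 0.02 m/s); the robot touches nothing.
It fails at once if the tray is tipped more than about 20 degrees (angle between tray_grip's own z axis and vertical above 0.35 rad).
It fails at once if the wedge is forced home with the fingers (contact force between the fingers and wedge above 1 N and value of joint pad above 0.002 m and (x of wedge_heel in the frame of fence_top between -0.013 and 0.013 m and y of wedge_heel in the frame of fence_top between -0.006 and 0.005 m and angle between wedge_grip's own z axis and vertical below 0.12 rad and z of wedge_heel in the frame of fence_top below 0.04 m) and z of wedge_heel in the frame of fence_top below 0.008 m).
It fails at once if a bystander is pushed more than 3 cm (distance of any of bottle, carton, slidebox from where it was at the start of the episode above 0.03 m).
Of mount0, mount1, mount2, mount3 only 2 to 4 are there at a start; the rules pass over those that are not, and their reading is None.
At some moment in a run one of mount0, mount1, mount2, mount3 may be knocked a few centimetres aside while the robot is not near it.
Once in a run the grip may slacken for a moment while it holds something.
It also fails if it takes over 210 s, if anything falls off the work surface, if the arm or the gripper's body presses on something with over 40 N, if the wrist force passes 120 N, or if a joint passes its speed limit or range.

## Working session

There is one attempt and no reset: what is moved stays moved. The work goes in short steps, Python scripts to look and compute and a tool call to move; the robot and the scene stay as the last step left them, time stands still between calls to the robot, and variables do not carry over. Pictures are saved under pics/ and viewed, and the job is handed in when it is done.

Besides the shell and the picture viewer there is one more tool, called after ">>>" as a command line: name --argument value ..., lists and objects as JSON in quotes. arm_command: Moves the arm, as the interface text tells. Its arguments: {"type":"object","properties":{"slide":{"type":"array","items":{"type":"array","items":{"type":"number"}}},"turn":{"type":"array","items":{"type":"array","items":{"type":"number"}}},"grip":{"type":"array","items":{"type":"number"}},"newtons":{"type":"number"}},"required":["slide","turn","grip"]}

```bash
ls; mkdir -p pics
cat > h.py <<'E'
import numpy as np, cv2
from workcell import env
from scipy.spatial.transform import Rotation as R
def snap(name,fn=None):
    im,d=env.grab_frame(name)
    if fn: cv2.imwrite('pics/'+fn,cv2.cvtColor(im,cv2.COLOR_RGB2BGR))
    return im,d
def unproj(name,d):
    c=env.calibration(name);K=np.array(c['K']);T=np.linalg.inv(np.array(c['camera_from_world']))
    v,u=np.mgrid[:d.shape[0],:d.shape[1]]
    x=(u-K[0,2])/K[0,0]*d; y=(v-K[1,2])/K[1,1]*d
    P=np.stack([x,-y,-d,np.ones_like(d)],-1)@T.T
    return P[...,:3]
def st():
    s=env.state();print({k:np.round(s[k],2).tolist() for k in('time_s','ee_pos','ee_rot','force','gripper_width','qpos')});return s
E
python3 - <<'E'
from h import *
s=st()
for n in('top','side'):
    im,d=snap(n,n+'0.png'); c=env.calibration(n); print(n,c)
E
```

```text
pics
{'time_s': 0.0, 'ee_pos': [130.33, -559.54, 221.13], 'ee_rot': [-91.89, 89.9, 101.22], 'force': [-0.29, 0.47, 0.24], 'gripper_width': 90.99, 'qpos': [-78.04, 18.35, 89.71, 0.0, 72.04, -1.15]}
top {'K': array([[389.31736906,   0.        , 257.41714364],
       [  0.        , 389.31736906, 190.03971049],
       [  0.        ,   0.        ,   1.        ]]), 'camera_from_world': array([[ 2.39610781e-02, -9.99702469e-01, -4.56517283e-03,
         3.33882143e+01],
       [ 9.98955379e-01,  2.37649378e-02,  3.90304768e-02,
        -5.53606785e+02],
       [-3.89103729e-02, -5.49561626e-03,  9.99227592e-01,
        -9.81166451e+02],
       [ 0.00000000e+00,  0.00000000e+00,  0.00000000e+00,
         1.00000000e+00]])}
side {'K': array([[471.40152605,   0.        , 247.4631169 ],
       [  0.        , 471.40152605, 187.17128378],
       [  0.        ,   0.        ,   1.        ]]), 'camera_from_world': array([[ 9.93925430e-01, -1.09902414e-01,  5.80500400e-03,
        -5.47187710e+02],
       [ 7.85955746e-02,  7.45740145e-01,  6.61584743e-01,
        -1.36194060e+02],
       [-7.70387851e-02, -6.57109653e-01,  7.49847938e-01,
        -1.30477937e+03],
       [ 0.00000000e+00,  0.00000000e+00,  0.00000000e+00,
         1.00000000e+00]])}
```

View pics/top0.png

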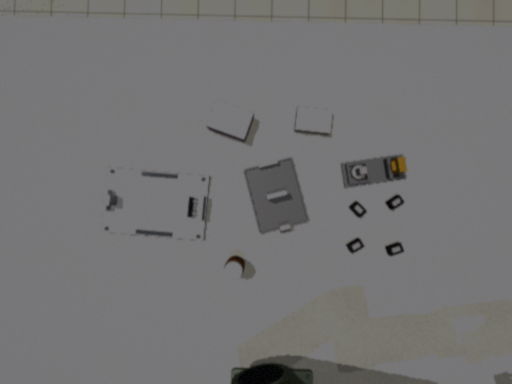

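View pics/side0.png

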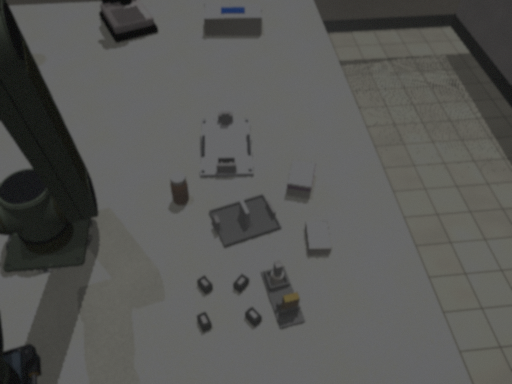

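Run:
```python
from h import *
snap('top');snap('side')
for l in ['mount0_mid','tray_grip','tray','tray_floor','horn','bed','pad','fence_top','wedge_top','wedge_grip','tamper_grip','tamper','bottle','carton','slidebox']:
  for n in('top','side'):
    print(l,n,[(np.round(r['point']).tolist(),round(r['p'],2)) for r in env.search_frame(n,l)])
```

```text
mount0_mid top [([370.0, 100.0, 103.0], 0.59), ([511.0, -203.0, 18.0], 0.58)]
mount0_mid side [([510.0, -214.0, 26.0], 0.61), ([532.0, -305.0, 29.0], 0.2)]
tray_grip top [([542.0, 2.0, 4.0], 0.96), ([618.0, -289.0, 81.0], 0.59)]
tray_grip side [([541.0, -6.0, 3.0], 0.83)]
tray top [([512.0, 309.0, 14.0], 0.67), ([536.0, 2.0, 8.0], 0.61)]
tray side [([541.0, -9.0, 5.0], 0.74), ([620.0, -302.0, 77.0], 0.69)]
tray_floor top [([540.0, 2.0, 4.0], 0.66), ([506.0, 208.0, 42.0], 0.47), ([415.0, -204.0, 24.0], 0.37)]
tray_floor side [([538.0, -10.0, 2.0], 0.77), ([618.0, -303.0, 75.0], 0.66)]
horn top [([536.0, -3.0, 6.0], 0.65)]
horn side [([597.0, -212.0, 39.0], 0.72), ([542.0, -13.0, 6.0], 0.61)]
bed top [([514.0, 306.0, 14.0], 0.88)]
bed side [([510.0, 288.0, 10.0], 0.66)]
pad top [([508.0, 213.0, 43.0], 0.68), ([418.0, -203.0, 22.0], 0.59), ([598.0, -251.0, 7.0], 0.34)]
pad side [([720.0, 93.0, 48.0], 0.65), ([504.0, 210.0, 43.0], 0.51)]
fence_top top [([511.0, 306.0, 11.0], 0.63)]
fence_top side [([511.0, 292.0, 10.0], 0.9)]
wedge_top top [([617.0, -292.0, 77.0], 0.55)]
wedge_top side [
[... 163 characters left out ...]
0, -10.0, 9.0], 0.15)]
tamper_grip top [([595.0, -196.0, 36.0], 0.44)]
tamper_grip side [([596.0, -209.0, 35.0], 0.51), ([542.0, -10.0, 1.0], 0.43)]
tamper top [([598.0, -201.0, 37.0], 0.52), ([540.0, -0.0, 5.0], 0.35)]
tamper side [([599.0, -208.0, 40.0], 0.79), ([609.0, -268.0, 9.0], 0.6)]
bottle top [([367.0, 100.0, 101.0], 0.79), ([542.0, 1.0, 6.0], 0.72), ([618.0, -288.0, 81.0], 0.39)]
bottle side [([359.0, 82.0, 71.0], 0.68), ([601.0, -209.0, 39.0], 0.41), ([420.0, -209.0, 27.0], 0.38)]
carton top [([717.0, 116.0, 55.0], 0.89)]
carton side [([719.0, 90.0, 52.0], 0.67)]
slidebox top [([728.0, -91.0, 29.0], 0.61)]
slidebox side [([727.0, -101.0, 29.0], 0.81), ([540.0, -11.0, 7.0], 0.41)]
```

The top view shows the four mounts at about (358,209), (395,202), (355,245) and (395,249), the tray at (277,195) and the stage at (157,205). The rack is at (373,171) and the jar at (235,265). Next I'll zoom in and use the depth.

Run:
```python
from h import *
im,d=snap('top');P=unproj('top',d)
np.save('P0.npy',P);np.save('I0.npy',im)
def crop(im,x0,y0,x1,y1,f,fn):
    c=cv2.resize(im[y0:y1,x0:x1],None,fx=f,fy=f,interpolation=cv2.INTER_CUBIC)
    c=np.clip(c.astype(float)*1.5,0,255).astype(np.uint8)
    cv2.imwrite('pics/'+fn,c[...,::-1])
crop(im,95,145,325,255,3.4,'a1.png');crop(im,335,145,415,265,5,'a2.png')
# height map
z=np.clip(P[...,2],0,110)/110*255
z=cv2.applyColorMap(z.astype(np.uint8),cv2.COLORMAP_JET)[...,::-1]
crop(z,95,90,415,280,2.4,'a3.png')
print('bench z',np.median(P[150:260,320:340,2]))
```

```text
bench z -0.9698949300242816
```

View pics/a1.png

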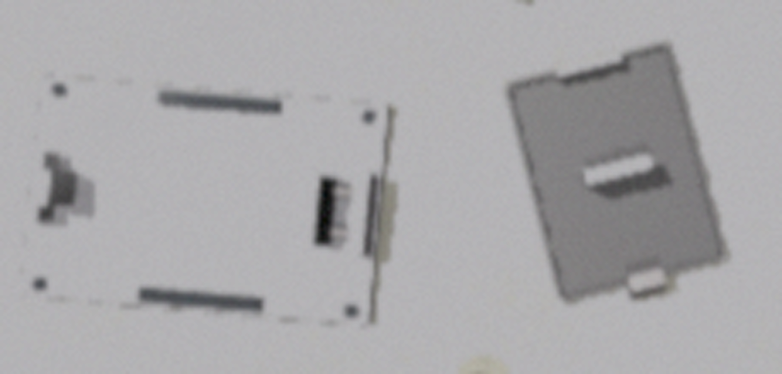

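View pics/a2.png

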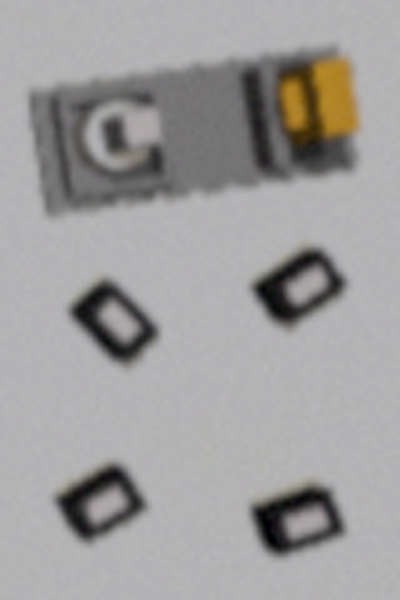

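View pics/a3.png

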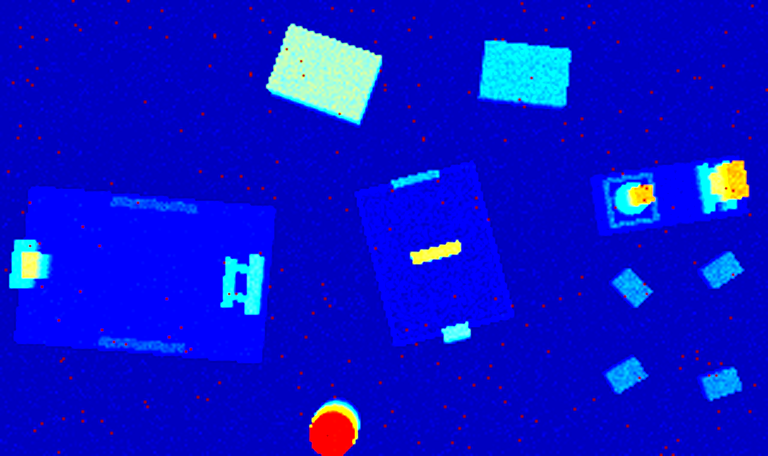

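The heights say the fence (about 62 mm) is at the stage's left, world +y, with the pad on its right. The tray's horn is at the bottom (world −x), its block at the top. I'll fit the poses.

```bash
cat >> h.py <<'E'
from scipy import ndimage
def rect(P,m,pr=True,lab=''):
    pts=P[m][:,:2].astype(np.float32)
    (c,s,a)=cv2.minAreaRect(pts)
    med=P[m].mean(0)
    if s[0]<s[1]: s=(s[1],s[0]);a+=90
    a=(a+90)%180-90
    if pr: print(lab,'rect c',np.round(c,1),'size',np.round(s,1),'longaxis deg',round(a,1),'mean',np.round(med,1),'z90',round(float(np.percentile(P[m][:,2],90)),1),'n',len(pts))
    return c,s,a
def blobs(P,zlo,zhi,box,nmin=12):
    m=(P[...,2]>zlo)&(P[...,2]<zhi)&(P[...,0]>box[0])&(P[...,0]<box[1])&(P[...,1]>box[2])&(P[...,1]<box[3])
    m=ndimage.binary_opening(m,np.ones((2,2)))
    l,n=ndimage.label(m)
    for i in range(1,n+1):
        if (l==i).sum()>=nmin: rect(P,l==i,lab=f'[{zlo},{zhi}]')
E
python3 - <<'E'
from h import *
P=np.load('P0.npy')
print('mounts');blobs(P,18,32,(350,570,-330,-140))
print('tray');blobs(P,2.5,75,(430,650,-80,70));blobs(P,55,75,(430,650,-80,70));blobs(P,22,54,(430,650,-80,70),6)
print('stage');blobs(P,8,80,(400,640,150,430));blobs(P,50,80,(400,640,150,460));blobs(P,28,48,(400,640,150,460));blobs(P,16,25,(400,640,150,460))
print('rack');blobs(P,4,90,(560,680,-330,-150));blobs(P,60,90,(560,680,-330,-150));blobs(P,45,90,(560,680,-330,-150));blobs(P,15,90,(560,680,-230,-150));blobs(P,28,48,(560,680,-330,-240))
E
```

```text
mounts
[18,32] rect c [ 529.8 -300. ] size [35.8 23.8] longaxis deg -55.1 mean [ 530.2 -299.6   25.3] z90 27.6 n 142
[18,32] rect c [ 510.2 -206.3] size [35.1 23.1] longaxis deg 45.4 mean [ 510.1 -205.4   24.9] z90 27.8 n 139
[18,32] rect c [ 418.6 -201.7] size [36.1 24.1] longaxis deg -58.4 mean [ 418.8 -201.    24.9] z90 27.2 n 143
[18,32] rect c [ 412.5 -301.5] size [36.3 24.4] longaxis deg -71.5 mean [ 412.1 -300.8   24.9] z90 27.1 n 147
tray
[2.5,75] rect c [535.6  -1.1] size [179.9 130.3] longaxis deg 15.8 mean [538.7  -1.2   9.6] z90 15.1 n 2595
[55,75] rect c [5.403e+02 4.000e-01] size [49.7 11.8] longaxis deg -73.8 mean [540.1   0.8  64. ] z90 66.0 n 103
[22,54] rect c [618.   22.5] size [49.2  8.1] longaxis deg -74.5 mean [618.   22.4  28.7] z90 30.9 n 67
[22,54] rect c [458.2 -23. ] size [25.8 17.4] longaxis deg -74.4 mean [459.  -22.6  44.4] z90 49.7 n 71
stage
[8,80] rect c [511.2 305.1] size [258.7 166.1] longaxis deg 86.5 mean [511.9 303.7  14.2] z90 19.3 n 6317
[50,80] rect c [518.  410.4] size [24.8 14.8] longaxis deg -0.2 mean [518.3 409.9  60. ] z90 62.6 n 80
[28,4
[... 789 characters left out ...]
eg 2.9 mean [ 618.1 -291.2   76.5] z90 82.8 n 176
[60,90] rect c [ 601.5 -202.3] size [18.5 17. ] longaxis deg -81.5 mean [ 601.4 -200.9   77.9] z90 82.1 n 68
[45,90] rect c [ 618.3 -290.6] size [36.  28.8] longaxis deg 9.0 mean [ 617.8 -289.3   72.6] z90 82.5 n 220
[45,90] rect c [ 601.5 -202.3] size [18.5 17. ] longaxis deg -81.5 mean [ 601.1 -200.2   74.2] z90 82.1 n 79
[15,90] rect c [ 601.4 -204.2] size [52.3 52.2] longaxis deg -80.4 mean [ 601.2 -198.8   38.8] z90 80.5 n 330
[28,48] rect c [ 614.5 -280.8] size [49.9 10.8] longaxis deg 9.5 mean [ 614.3 -279.7   36.6] z90 39.9 n 95
[28,48] rect c [ 598.5 -303.7] size [10.9  7.6] longaxis deg 88.3 mean [ 598.6 -304.9   37.3] z90 39.8 n 16
```

```bash
cat >> h.py <<'E'
def cur():
    s=env.state();return np.array(s['ee_pos']),R.from_euler('xyz',s['ee_rot'],degrees=True),s
def yawnow():
    p,r,s=cur();y=r.as_matrix()[:,1];return np.degrees(np.arctan2(y[1],y[0]))
def Rdown(th):
    t=np.radians(th);c,s_=np.cos(t),np.sin(t)
    return R.from_matrix(np.array([[0,c,s_],[0,s_,-c],[-1,0,0]]))
def plan(*wps):
    """wps: (x,y,z,yaw) world; prints slide cm & turn for each, all relative to now"""
    p,r,s=cur();pp=p;pr=r
    print('t',round(s['time_s'],1),'at',np.round(p,1),'yaw',round(yawnow(),1),'q6',round(s['qpos'][5],1),'w',round(s['gripper_width'],1),'F',np.round(s['force'],1))
    th0=yawnow()
    for x,y,z,th in wps:
        if th is None: th=th0
        rt=Rdown(th);t=np.array([x,y,z],float)
        sl=r.inv().apply(t-p)/10;tu=(r.inv()*rt).as_rotvec()
        n=max(np.linalg.norm(t-pp)/41.7,np.degrees((pr.inv()*rt).magnitude())/7.16)
        print('slide',np.round(sl,2).tolist(),'turn',np.round(tu,3).tolist(),'rows>=',round(n,1))
        pp,pr=t,rt
def cnt(w): return round(255*(1-w/91))
E
python3 - <<'E'
from h import *
plan((529.8,-300,110,-55.1),(529.8,-300,12,-55.1),(529.8,-300,12,125))
P=np.load('P0.npy')
m=(P[...,2]>5)&(P[...,0]>580)&(P[...,0]<650)&(P[...,1]<-255)&(P[...,1]>-330)
v,u=np.where(m)
Z=P[...,2].round().astype(int)
for r in range(v.min(),v.max()+1): print(r,Z[r,u.min():u.max()+1].tolist())
E
```

```text
t 1.8 at [ 130.4 -560.   222. ] yaw -76.9 q6 -1.1 w 91.1 F [ 0.4 -0.5 -0.1]
slide [11.2, -16.27, -44.8] turn [-0.38, 0.0, -0.0] rows>= 11.7
slide [21.0, -16.27, -44.8] turn [-0.38, 0.0, -0.0] rows>= 2.4
slide [21.0, -16.27, -44.8] turn [2.76, -0.0, -0.0] rows>= 25.1
156 [0, -3, 0, 1, -2, -1, -1, -2, 2, -1, -3, -3, 1, 7, 9, 7, 10, 6, 4, 9, 5, 9, 8, 5, 8, 6, 5, 0, 1, -2, -1]
157 [-1, 1, -2, -2, -1, -4, -4, 5, 3, 9, 8, 8, 6, 6, 6, 12, 6, 11, 8, 8, 36, 36, 39, 5, 81, 80, 82, 82, 81, -2, -4]
158 [7, 8, 6, 7, 4, 7, 6, 8, 8, 9, 7, 7, 37, 38, 6, 7, 19, 22, 31, 32, 70, 78, 82, 80, 81, 84, 83, 81, 83, -2, -5]
159 [10, 6, 8, 9, 6, 6, 5, 6, 5, 27, 34, 39, 37, 36, 9, 17, 20, 53, 60, 65, 75, 75, 80, 81, 82, 81, 82, 78, 80, -4, 1]
160 [6, 6, 9, 8, 9, 11, 6, 11, 19, 24, 31, 36, 41, 36, 34, 40, 47, 54, 62, 66, 73, 79, 85, 82, 82, 80, 80, 80, 82, -2, 1]
161 [3, 7, 8, 9, 7, 8, 8, 7, 16, 22, 30, 40, 37, 38, 36, 37, 45, 51, 59, 65, 73, 75, 83, 83, 83, 83, 84, 81, 78, 76, -3]
162 [6, 10, 8, 10, 7, 7, 7, 5, 17, 21, 31, 37, 34, 36, 39, 61, 64, 60, 62, 66, 72, 76, 82, 82, 82, 84, 79, 84, 83, 80, 1]
163 [8, 9
[... 1596 characters left out ...]
36, 38, 13, 17, 19, 30, 31, 34, 35, 40, 37, 5, 5, 7, 7, 0]
177 [7, 7, 6, 8, 7, 4, 7, 6, 9, 9, 10, 18, 29, 35, 37, 37, 38, 12, 17, 21, 24, 29, 7, 10, 7, 7, 5, 4, 10, 10, 6]
178 [7, 5, 7, 8, 6, 8, 6, 6, 5, 7, 12, 15, 26, 33, 36, 6, 5, 6, 7, 6, 8, 8, 7, 9, 7, 8, 9, 7, 6, 5, 5]
179 [9, 6, 7, 7, 9, 9, 4, 6, 10, 7, 9, 7, 7, 4, 7, 9, 10, 9, 12, 8, 8, 7, 7, 8, 9, 6, 10, 8, 2, 0, 0]
180 [7, 4, 6, 7, 7, 9, 4, 10, 5, 5, 9, 7, 10, 4, 9, 7, 8, 4, 11, 9, 6, 5, -2, -1, 1, 0, -1, -2, 3, -3, -1]
181 [7, 7, 8, 8, 8, 7, 7, 10, 6, 8, 6, 8, 8, 8, 8, -3, 1, 1, -3, 1, -2, -1, 0, 1, 2, -2, 0, 0, 1, -3, -2]
182 [6, 6, 4, 6, 7, 8, 5, 7, -2, -3, -4, -1, -2, -1, -2, 0, 0, -3, 3, -1, -2, 0, -3, 1, -2, 0, 3, -1, 0, 0, 0]
```

>>> arm_command --slide '[[11.2,-16.27,-44.8],[11.2,-16.27,-44.8],[11.2,-16.27,-44.8],[11.2,-16.27,-44.8],[11.2,-16.27,-44.8],[11.2,-16.27,-44.8],[11.2,-16.27,-44.8],[11.2,-16.27,-44.8],[11.2,-16.27,-44.8],[11.2,-16.27,-44.8],[11.2,-16.27,-44.8],[11.2,-16.27,-44.8],[11.2,-16.27,-44.8],[11.2,-16.27,-44.8],[11.2,-16.27,-44.8],[21.0,-16.27,-44.8],[21.0,-16.27,-44.8],[21.0,-16.27,-44.8],[21.0,-16.27,-44.8],[21.0,-16.27,-44.8]]' --turn '[[-0.38,0,0],[-0.38,0,0],[-0.38,0,0],[-0.38,0,0],[-0.38,0,0],[-0.38,0,0],[-0.38,0,0],[-0.38,0,0],[-0.38,0,0],[-0.38,0,0],[-0.38,0,0],[-0.38,0,0],[-0.38,0,0],[-0.38,0,0],[-0.38,0,0],[-0.38,0,0],[-0.38,0,0],[-0.38,0,0],[-0.38,0,0],[-0.38,0,0]]' --grip '[0,0,0,0,0,0,0,0,0,0,0,0,0,0,0,0,0,0,0,0]' --newtons 30

```text
time_s: 3.42
ee_pos: [528.4, -301.2, 12.0]
ee_rot: [-33.0, 90.0, -178.2]
force: [0.7, -0.2, 1.1]
gripper_width: 91.3
```

Run:
```python
from h import *
plan((529.8,-300,12,-55.1))
```

```text
t 3.4 at [ 528.4 -301.2   12. ] yaw -55.2 q6 24.5 w 91.3 F [ 0.7 -0.2  1.1]
slide [0.0, -0.02, -0.18] turn [-0.003, 0.001, 0.0] rows>= 0.0
```

>>> arm_command --slide '[[0,0,-0.18],[0,0,-0.18],[0,0,-0.18],[0,0,-0.18],[0,0,-0.18],[0,0,-0.18],[0,0,-0.18],[-12,0,-0.18],[-12,0,-0.18],[-12,0,-0.18],[-12,0,-0.18],[-12,0,-0.18]]' --turn '[[0,0,0],[0,0,0],[0,0,0],[0,0,0],[0,0,0],[0,0,0],[0,0,0],[0,0,0],[0,0,0],[0,0,0],[0,0,0],[0,0,0]]' --grip '[255,255,255,255,255,255,255,255,255,255,255,255]' --newtons 30

```text
time_s: 4.42
ee_pos: [532.7, -299.6, 134.7]
ee_rot: [113.8, 89.7, -31.3]
force: [-0.3, 0.8, -0.1]
gripper_width: 14.3
```

```bash
cat >> h.py <<'E'
TC=np.array([540.2,0.5]);TY=106.0
def slot(x,y,c=TC,th=TY):
    t=np.radians(th);return c+x*np.array([np.cos(t),np.sin(t)])+y*np.array([-np.sin(t),np.cos(t)])
E
python3 - <<'E'
from h import *
a=slot(30,-44)
plan((*a,132,16),(*a,18,16))
snap('top','b1.png')
E
```

```text
t 4.4 at [ 532.7 -299.6  134.7] yaw -55.1 q6 24.7 w 14.3 F [-0.3  0.8 -0.1]
slide [0.19, -25.6, -22.92] turn [-1.241, 0.001, -0.006] rows>= 9.9
slide [11.59, -25.66, -22.89] turn [-1.241, 0.001, -0.006] rows>= 2.7
```

View pics/b1.png

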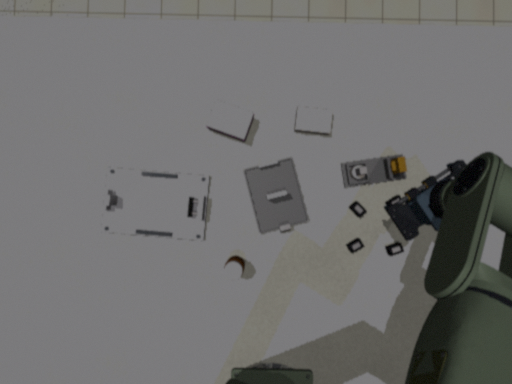

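The fingers close at only about 75 mm/s, so I lifted before they reached the mount. I'll check the mount in the side view.

Run:
```python
from h import *
im,d=snap('side');P=unproj('side',d)
c=cv2.resize(im[230:384,130:340],None,fx=3.5,fy=3.5,interpolation=cv2.INTER_CUBIC)
cv2.imwrite('pics/b2.png',c[...,::-1])
print([(np.round(r['point']).tolist(),round(r['p'],2)) for r in env.search_frame('side','mount0_mid')])
```

```text
[([503.0, -217.0, 28.0], 0.45), ([721.0, 93.0, 52.0], 0.37)]
```

View pics/b2.png

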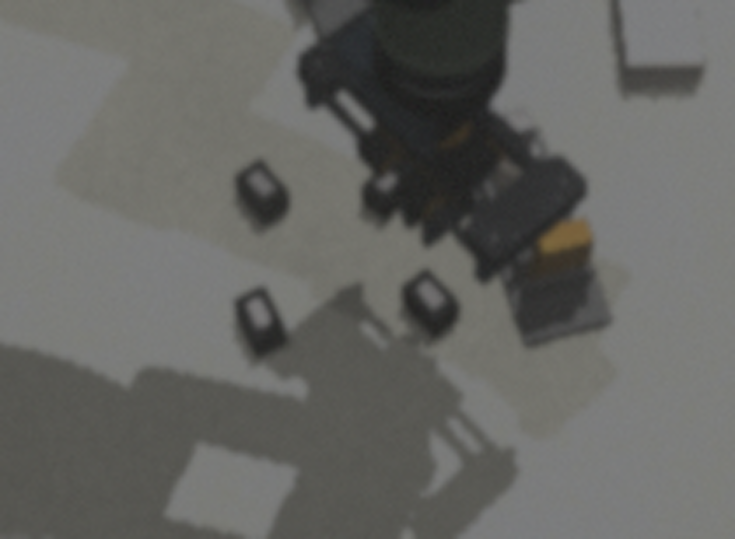

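The mount at crop (430,303) hasn't moved. I'll open, go down again, and allow the fingers longer.

Run:
```python
from h import *
plan((530,-300,60,-55.1),(530,-300,12,-55.1))
```

```text
t 4.6 at [ 530.3 -298.3  130.4] yaw -55.1 q6 24.7 w 2.0 F [ 0.   0.  -0.8]
slide [7.04, 0.14, 0.11] turn [-0.0, 0.001, 0.003] rows>= 1.7
slide [11.84, 0.16, 0.11] turn [-0.0, 0.001, 0.003] rows>= 1.2
```

>>> arm_command --slide '[[4,0.14,0.11],[4,0.14,0.11],[4,0.14,0.11],[4,0.14,0.11],[4,0.14,0.11],[4,0.14,0.11],[4,0.14,0.11],[4,0.14,0.11],[4,0.14,0.11],[4,0.14,0.11],[11.84,0.16,0.11],[11.84,0.16,0.11],[11.84,0.16,0.11],[11.84,0.16,0.11],[11.84,0.16,0.11],[11.84,0.16,0.11],[11.84,0.16,0.11],[11.84,0.16,0.11],[11.84,0.16,0.11],[11.84,0.16,0.11]]' --turn '[[0,0,0],[0,0,0],[0,0,0],[0,0,0],[0,0,0],[0,0,0],[0,0,0],[0,0,0],[0,0,0],[0,0,0],[0,0,0],[0,0,0],[0,0,0],[0,0,0],[0,0,0],[0,0,0],[0,0,0],[0,0,0],[0,0,0],[0,0,0]]' --grip '[80,80,80,80,80,80,80,80,80,80,80,80,80,80,255,255,255,255,255,255]' --newtons 30

```text
time_s: 6.23
ee_pos: [531.5, -301.0, 14.4]
ee_rot: [111.6, 90.0, -33.5]
force: [-0.4, -0.8, 5.1]
gripper_width: 35.4
```

>>> arm_command --slide '[[0,0,0],[0,0,0],[0,0,0],[-12,0,0],[-12,0,0],[-12,0,0],[-12,0,0],[-12,0,0]]' --turn '[[0,0,0],[0,0,0],[0,0,0],[0,0,0],[0,0,0],[0,0,0],[0,0,0],[0,0,0]]' --grip '[255,255,255,255,255,255,255,255]'

```text
time_s: 6.9
ee_pos: [532.6, -301.6, 136.0]
ee_rot: [113.6, 89.7, -31.5]
force: [0.1, -0.2, -2.1]
gripper_width: 35.4
```

Run:
```python
from h import *
a=slot(30,-44)
plan((*a,132,16),(*a,18,16))
```

```text
t 6.9 at [ 532.6 -301.6  136. ] yaw -55.1 q6 24.5 w 35.4 F [ 0.1 -0.2 -2.1]
slide [0.32, -25.76, -23.04] turn [-1.241, 0.001, -0.006] rows>= 9.9
slide [11.72, -25.82, -23.01] turn [-1.241, 0.001, -0.006] rows>= 2.7
```

Held at 35.4 mm, which matches the mount. Next I'll carry it above the slot, settle, and re-plan.

>>> arm_command --slide '[[0.3,-25.8,-23],[0.3,-25.8,-23],[0.3,-25.8,-23],[0.3,-25.8,-23],[0.3,-25.8,-23],[0.3,-25.8,-23],[0.3,-25.8,-23],[0.3,-25.8,-23],[0.3,-25.8,-23],[0.3,-25.8,-23],[0.3,-25.8,-23],[0.3,-25.8,-23],[0.3,-25.8,-23],[0.3,-25.8,-23],[5.3,-25.8,-23],[5.3,-25.8,-23],[5.3,-25.8,-23],[5.3,-25.8,-23]]' --turn '[[-1.241,0,0],[-1.241,0,0],[-1.241,0,0],[-1.241,0,0],[-1.241,0,0],[-1.241,0,0],[-1.241,0,0],[-1.241,0,0],[-1.241,0,0],[-1.241,0,0],[-1.241,0,0],[-1.241,0,0],[-1.241,0,0],[-1.241,0,0],[-1.241,0,0],[-1.241,0,0],[-1.241,0,0],[-1.241,0,0]]' --grip '[255,255,255,255,255,255,255,255,255,255,255,255,255,255,255,255,255,255]'

```text
time_s: 8.4
ee_pos: [572.2, 41.8, 80.4]
ee_rot: [-99.1, 89.9, -173.2]
force: [1.1, 0.2, -0.3]
gripper_width: 35.8
```

Run:
```python
from h import *
a=slot(30,-44)
plan((*a,20,16))
im,d=snap('side')
c=cv2.resize(im[150:384,130:340],None,fx=2.5,fy=2.5,interpolation=cv2.INTER_CUBIC)
cv2.imwrite('pics/b3.png',c[...,::-1])
```

```text
t 8.4 at [572.2  41.8  80.4] yaw 15.9 q6 -12.9 w 35.8 F [ 1.1  0.2 -0.3]
slide [6.04, 0.19, 0.09] turn [-0.001, -0.0, 0.001] rows>= 1.4
```

View pics/b3.png

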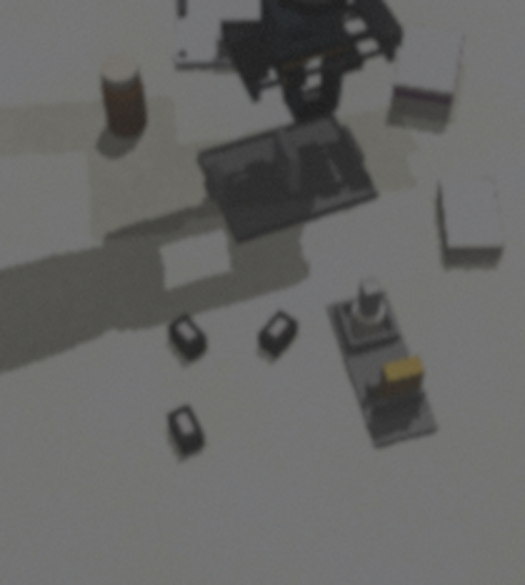

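The mount is in the jaws above the tray's left bay. I'll lower it, release partly, and rise.

>>> arm_command --slide '[[6.0,0.2,0.1],[6.0,0.2,0.1],[6.0,0.2,0.1],[6.0,0.2,0.1],[6.0,0.2,0.1],[6.0,0.2,0.1],[6.0,0.2,0.1],[6.0,0.2,0.1],[6.0,0.2,0.1],[6.0,0.2,0.1],[-5,0.2,0.1],[-5,0.2,0.1],[-5,0.2,0.1],[-5,0.2,0.1],[-5,0.2,0.1]]' --turn '[[0,0,0],[0,0,0],[0,0,0],[0,0,0],[0,0,0],[0,0,0],[0,0,0],[0,0,0],[0,0,0],[0,0,0],[0,0,0],[0,0,0],[0,0,0],[0,0,0],[0,0,0]]' --grip '[255,255,255,255,255,126,126,126,126,126,126,126,126,80,80]'

```text
time_s: 9.7
ee_pos: [575.8, 42.0, 132.4]
ee_rot: [76.5, 89.7, 2.5]
force: [0.1, 0.1, -0.7]
gripper_width: 56.5
```

Run:
```python
from h import *
im,d=snap('top','b4.png');P=unproj('top',d)
blobs(P,16,32,(350,570,-350,-100))
plan((510.2,-206,100,-44.6),(510.2,-206,12,-44.6))
```

```text
[16,32] rect c [ 509.6 -206.6] size [35.3 23.1] longaxis deg 46.2 mean [ 509.9 -205.8   24.5] z90 27.6 n 145
[16,32] rect c [ 418.3 -201.6] size [35.6 24.2] longaxis deg -57.7 mean [ 419.  -200.9   24.5] z90 27.0 n 149
[16,32] rect c [ 411.9 -300.9] size [36.9 24.1] longaxis deg -68.9 mean [ 412.3 -300.4   24.5] z90 27.0 n 157
t 9.8 at [574.5  41.9 130.6] yaw 16.0 q6 -13.0 w 60.5 F [ 0.3 -0.  -0.3]
slide [3.05, -13.01, 22.06] turn [1.057, -0.0, -0.0] rows>= 8.5
slide [11.85, -13.02, 22.06] turn [1.057, -0.0, -0.0] rows>= 2.1
```

View pics/b4.png

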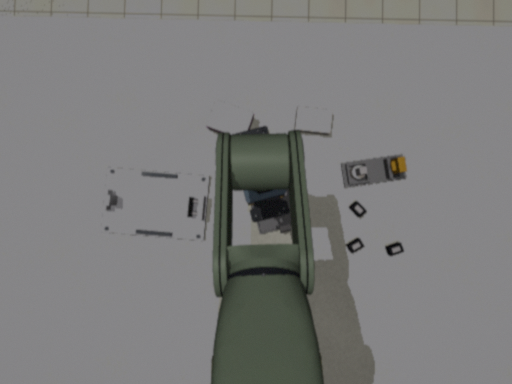

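Three mounts remain, unmoved; the arm hides the tray. Going for mount1.

>>> arm_command --slide '[[3,-13,22.06],[3,-13,22.06],[3,-13,22.06],[3,-13,22.06],[3,-13,22.06],[3,-13,22.06],[3,-13,22.06],[3,-13,22.06],[3,-13,22.06],[3,-13,22.06],[3,-13,22.06],[11.9,-13,22.06],[11.9,-13,22.06],[11.9,-13,22.06],[11.9,-13,22.06],[11.9,-13,22.06],[11.9,-13,22.06],[11.9,-13,22.06],[11.9,-13,22.06],[11.9,-13,22.06]]' --turn '[[1.057,0,0],[1.057,0,0],[1.057,0,0],[1.057,0,0],[1.057,0,0],[1.057,0,0],[1.057,0,0],[1.057,0,0],[1.057,0,0],[1.057,0,0],[1.057,0,0],[1.057,0,0],[1.057,0,0],[1.057,0,0],[1.057,0,0],[1.057,0,0],[1.057,0,0],[1.057,0,0],[1.057,0,0],[1.057,0,0]]' --grip '[80,80,80,80,80,80,80,80,80,80,80,80,80,80,80,80,255,255,255,255]'

```text
time_s: 11.42
ee_pos: [510.5, -206.0, 11.8]
ee_rot: [102.8, 90.0, -31.8]
force: [0.0, -0.6, -0.4]
gripper_width: 38.6
```

>>> arm_command --slide '[[0,0,0],[0,0,0],[0,0,0],[0,0,0],[0,0,0],[-12,0,0],[-12,0,0],[-12,0,0],[-12,0,0],[-12,0,0],[-12,0,0]]' --turn '[[0,0,0],[0,0,0],[0,0,0],[0,0,0],[0,0,0],[0,0,0],[0,0,0],[0,0,0],[0,0,0],[0,0,0],[0,0,0]]' --grip '[255,255,255,255,255,255,255,255,255,255,255]'

```text
time_s: 12.33
ee_pos: [509.6, -205.6, 130.8]
ee_rot: [-66.1, 89.9, 159.3]
force: [-0.2, -0.1, -1.6]
gripper_width: 23.6
```

Run:
```python
from h import *
im,d=snap('top','b5.png');P=unproj('top',d)
print('tray');blobs(P,3,75,(430,650,-80,90));blobs(P,55,75,(430,650,-80,70));blobs(P,22,54,(430,650,-80,70),6);
blobs(P,16,32,(350,570,-350,-100))
a=slot(-30,-45)
plan((*a,132,16),(*a,80,16))
```

```text
tray
[3,75] rect c [535.   -1.2] size [179.7 130.6] longaxis deg 15.4 mean [ 5.387e+02 -4.000e-01  1.230e+01] z90 31.1 n 2174
[3,75] rect c [591.3  75.6] size [27.5 13.6] longaxis deg 15.5 mean [590.7  77.    7.8] z90 12.4 n 45
[3,75] rect c [506.7 -53.2] size [10.2  5.3] longaxis deg 1.2 mean [506.7 -53.    4.8] z90 6.3 n 12
[3,75] rect c [484.8   6.4] size [12.9 10.3] longaxis deg -88.7 mean [483.8   7.6   5.1] z90 6.7 n 19
[55,75] rect c [ 5.395e+02 -1.000e-01] size [49.2 11.7] longaxis deg -74.5 mean [539.4  -0.7  63.9] z90 65.9 n 99
[22,54] rect c [616.9  22.7] size [49.3  7.9] longaxis deg -74.0 mean [616.7  23.   29.2] z90 31.2 n 67
[22,54] rect c [574.4  40.8] size [36.  23.8] longaxis deg 15.2 mean [574.1  40.7  30.1] z90 32.5 n 137
[22,54] rect c [457.8 -23.4] size [25.7 17.2] longaxis deg -74.2 mean [458.5 -23.3  45.1] z90 50.1 n 68
[16,32] rect c [ 413.6 -194.1] size [24.  18.6] longaxis deg 36.8 mean [ 413.4 -193.6   24.9] z90 27.7 n 75
t 12.4 at [ 509.2 -205.4  130. ] yaw -44.6 q6 21.4 w 24.0 F [-0.2 -0.8 -1.3]
slide [-0.2, -7.42, -19.29] turn [-1.057, -0.0, 0.004] rows>= 8.5
slide [5.0, -7.41, -19.3] turn [-1.057, -0.0, 0.004] rows>= 1.2
```

View pics/b5.png

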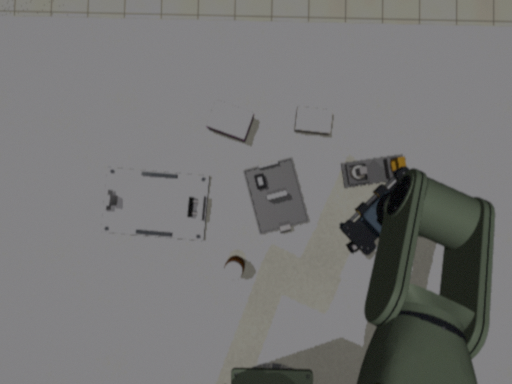

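Mount0 lies in the tray at pixel (261,182) and mount1 is held at 23.6 mm. Placing it next.

>>> arm_command --slide '[[-0.2,-7.4,-19.3],[-0.2,-7.4,-19.3],[-0.2,-7.4,-19.3],[-0.2,-7.4,-19.3],[-0.2,-7.4,-19.3],[-0.2,-7.4,-19.3],[-0.2,-7.4,-19.3],[-0.2,-7.4,-19.3],[-0.2,-7.4,-19.3],[-0.2,-7.4,-19.3],[-0.2,-7.4,-19.3],[5,-7.4,-19.3],[5,-7.4,-19.3],[5,-7.4,-19.3],[5,-7.4,-19.3],[5,-7.4,-19.3]]' --turn '[[-1.057,0,0],[-1.057,0,0],[-1.057,0,0],[-1.057,0,0],[-1.057,0,0],[-1.057,0,0],[-1.057,0,0],[-1.057,0,0],[-1.057,0,0],[-1.057,0,0],[-1.057,0,0],[-1.057,0,0],[-1.057,0,0],[-1.057,0,0],[-1.057,0,0],[-1.057,0,0]]' --grip '[255,255,255,255,255,255,255,255,255,255,255,255,255,255,255,255]'

```text
time_s: 13.72
ee_pos: [594.0, -16.7, 82.5]
ee_rot: [68.4, 89.9, -5.6]
force: [0.2, -1.1, -0.8]
gripper_width: 23.7
```

Run:
```python
from h import *
a=slot(-30,-45)
plan((*a,18,16),(*a,132,16))
```

```text
t 13.7 at [594.  -16.7  82.5] yaw 16.0 q6 -18.7 w 23.7 F [ 0.2 -1.1 -0.8]
slide [6.45, -0.21, -0.14] turn [-0.001, 0.001, -0.001] rows>= 1.5
slide [-4.95, -0.19, -0.13] turn [-0.001, 0.001, -0.001] rows>= 2.7
```

>>> arm_command --slide '[[6.25,-0.1,-0.1],[6.25,-0.1,-0.1],[6.25,-0.1,-0.1],[6.25,-0.1,-0.1],[6.25,-0.1,-0.1],[6.25,-0.1,-0.1],[6.25,-0.1,-0.1],[6.25,-0.1,-0.1],[6.25,-0.1,-0.1],[6.25,-0.1,-0.1],[-5,-0.2,-0.1],[-5,-0.2,-0.1],[-5,-0.2,-0.1],[-5,-0.2,-0.1],[-5,-0.2,-0.1],[-5,-0.2,-0.1]]' --turn '[[0,0,0],[0,0,0],[0,0,0],[0,0,0],[0,0,0],[0,0,0],[0,0,0],[0,0,0],[0,0,0],[0,0,0],[0,0,0],[0,0,0],[0,0,0],[0,0,0],[0,0,0],[0,0,0]]' --grip '[255,255,255,255,255,143,143,143,143,143,143,143,143,80,80,80]'

```text
time_s: 15.05
ee_pos: [590.3, -16.1, 130.9]
ee_rot: [-103.3, 89.9, -177.4]
force: [-0.4, 0.7, -0.0]
gripper_width: 57.9
```

Run:
```python
from h import *
im,d=snap('top','b6.png');P=unproj('top',d)
blobs(P,16,32,(350,570,-350,-100))
plan((418.5,-201.5,100,32),(418.5,-201.5,12,32))
```

```text
[16,32] rect c [ 421.8 -206.2] size [24.6 23.9] longaxis deg -60.1 mean [ 421.5 -208.1   25.2] z90 27.5 n 84
[16,32] rect c [ 411.9 -300.9] size [36.4 24.6] longaxis deg -68.6 mean [ 412.  -300.2   24.8] z90 27.9 n 155
t 15.1 at [589.9 -16.1 130.2] yaw 16.0 q6 -18.7 w 60.8 F [0.2 0.1 0.2]
slide [3.07, -21.57, 13.1] turn [-0.28, -0.001, 0.003] rows>= 6.1
slide [11.87, -21.55, 13.11] turn [-0.28, -0.001, 0.003] rows>= 2.1
```

>>> arm_command --slide '[[3,-21.6,13.1],[3,-21.6,13.1],[3,-21.6,13.1],[3,-21.6,13.1],[3,-21.6,13.1],[3,-21.6,13.1],[3,-21.6,13.1],[3,-21.6,13.1],[3,-21.6,13.1],[11.9,-21.6,13.1],[11.9,-21.6,13.1],[11.9,-21.6,13.1],[11.9,-21.6,13.1],[11.9,-21.6,13.1],[11.9,-21.6,13.1],[11.9,-21.6,13.1],[11.9,-21.6,13.1],[11.9,-21.6,13.1],[11.9,-21.6,13.1],[11.9,-21.6,13.1]]' --turn '[[-0.28,0,0],[-0.28,0,0],[-0.28,0,0],[-0.28,0,0],[-0.28,0,0],[-0.28,0,0],[-0.28,0,0],[-0.28,0,0],[-0.28,0,0],[-0.28,0,0],[-0.28,0,0],[-0.28,0,0],[-0.28,0,0],[-0.28,0,0],[-0.28,0,0],[-0.28,0,0],[-0.28,0,0],[-0.28,0,0],[-0.28,0,0],[-0.28,0,0]]' --grip '[80,80,80,80,80,80,80,80,80,80,80,80,80,80,255,255,255,255,255,255]'

```text
time_s: 16.77
ee_pos: [419.5, -201.7, 12.8]
ee_rot: [21.6, 90.0, -36.4]
force: [-1.2, 0.8, 0.0]
gripper_width: 25.6
```

>>> arm_command --slide '[[0,0,0],[0,0,0],[0,0,0],[0,0,0],[-12,0,0],[-12,0,0],[-12,0,0],[-12,0,0],[-12,0,0],[-12,0,0]]' --turn '[[0,0,0],[0,0,0],[0,0,0],[0,0,0],[0,0,0],[0,0,0],[0,0,0],[0,0,0],[0,0,0],[0,0,0]]' --grip '[255,255,255,255,255,255,255,255,255,255]'

```text
time_s: 17.6
ee_pos: [418.6, -201.2, 131.7]
ee_rot: [-146.5, 89.9, 155.5]
force: [0.4, 0.3, -1.3]
gripper_width: 23.6
```

Run:
```python
from h import *
im,d=snap('top','b7.png');P=unproj('top',d)
blobs(P,22,54,(430,650,-80,90))
blobs(P,16,32,(350,570,-350,-100))
a=slot(-30,45)
plan((*a,132,16),(*a,80,16))
```

```text
[22,54] rect c [616.8  22.8] size [49.3  8. ] longaxis deg -74.1 mean [616.9  22.3  28.8] z90 31.2 n 68
[22,54] rect c [593.4 -17. ] size [35.6 23.7] longaxis deg -74.1 mean [593.2 -16.7  30. ] z90 32.5 n 137
[22,54] rect c [574.4  40.8] size [36.1 23.7] longaxis deg 15.4 mean [574.3  40.6  30.2] z90 32.4 n 139
[22,54] rect c [457.7 -23.3] size [25.9 16.5] longaxis deg -70.1 mean [458.6 -23.2  45.5] z90 50.2 n 67
t 17.6 at [ 418.3 -201.   131.1] yaw 32.0 q6 -59.1 w 24.1 F [-0.7 -0.7  0.3]
slide [-0.09, 15.87, -8.98] turn [0.28, -0.002, 0.002] rows>= 4.4
slide [5.11, 15.88, -8.96] turn [0.28, -0.002, 0.002] rows>= 1.2
```

View pics/b7.png

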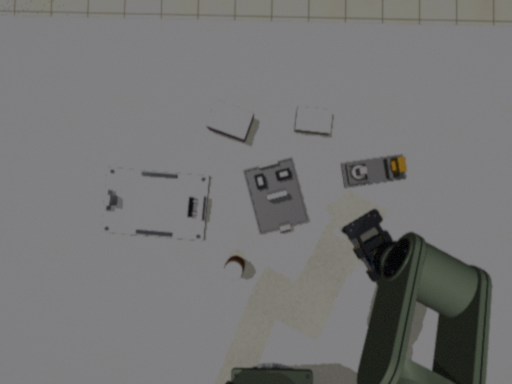

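Two mounts are in the tray at (262,182) and (285,174), and mount2 is held.

>>> arm_command --slide '[[-0.1,15.9,-9],[-0.1,15.9,-9],[-0.1,15.9,-9],[-0.1,15.9,-9],[-0.1,15.9,-9],[-0.1,15.9,-9],[-0.1,15.9,-9],[5,15.9,-9],[5,15.9,-9],[5,15.9,-9],[5,15.9,-9],[5,15.9,-9],[5,15.9,-9]]' --turn '[[0.28,0,0],[0.28,0,0],[0.28,0,0],[0.28,0,0],[0.28,0,0],[0.28,0,0],[0.28,0,0],[0.28,0,0],[0.28,0,0],[0.28,0,0],[0.28,0,0],[0.28,0,0],[0.28,0,0]]' --grip '[255,255,255,255,255,255,255,255,255,255,255,255,255]'

```text
time_s: 18.73
ee_pos: [507.3, -41.5, 83.8]
ee_rot: [65.3, 89.9, -8.8]
force: [0.7, -0.2, -1.4]
gripper_width: 23.7
```

Run:
```python
from h import *
a=slot(-30,45)
plan((*a,18,16),(*a,132,16))
```

```text
t 18.7 at [507.3 -41.5  83.8] yaw 15.9 q6 -21.9 w 23.7 F [ 0.7 -0.2 -1.4]
slide [6.58, -0.19, -0.14] turn [-0.001, 0.001, -0.002] rows>= 1.6
slide [-4.82, -0.17, -0.13] turn [-0.001, 0.001, -0.002] rows>= 2.7
```

>>> arm_command --slide '[[6.3,-0.1,-0.1],[6.3,-0.1,-0.1],[6.3,-0.1,-0.1],[6.3,-0.1,-0.1],[6.3,-0.1,-0.1],[6.3,-0.1,-0.1],[6.3,-0.1,-0.1],[6.3,-0.1,-0.1],[6.3,-0.1,-0.1],[6.3,-0.1,-0.1],[-5,-0.2,-0.1],[-5,-0.2,-0.1],[-5,-0.2,-0.1],[-5,-0.2,-0.1],[-5,-0.2,-0.1],[-5,-0.2,-0.1]]' --turn '[[0,0,0],[0,0,0],[0,0,0],[0,0,0],[0,0,0],[0,0,0],[0,0,0],[0,0,0],[0,0,0],[0,0,0],[0,0,0],[0,0,0],[0,0,0],[0,0,0],[0,0,0],[0,0,0]]' --grip '[255,255,255,255,255,143,143,143,143,143,143,143,143,80,80,80]'

```text
time_s: 20.07
ee_pos: [503.4, -40.5, 131.8]
ee_rot: [-108.2, 89.9, 177.8]
force: [-0.5, -0.6, -0.6]
gripper_width: 57.1
```

Run:
```python
from h import *
im,d=snap('top','b8.png');P=unproj('top',d)
blobs(P,16,32,(350,570,-350,-100))
plan((412.2,-301,100,20),(412.2,-301,12,20))
```

```text
[16,32] rect c [ 412.4 -301.4] size [36.4 24.6] longaxis deg -70.4 mean [ 412.5 -300.5   24.8] z90 27.6 n 156
t 20.1 at [503.1 -40.4 131.2] yaw 16.0 q6 -21.9 w 60.7 F [-0.8  0.2  0.1]
slide [3.14, -15.9, 22.55] turn [-0.07, -0.001, 0.003] rows>= 6.7
slide [11.94, -15.88, 22.56] turn [-0.07, -0.001, 0.003] rows>= 2.1
```

>>> arm_command --slide '[[3.1,-15.9,22.6],[3.1,-15.9,22.6],[3.1,-15.9,22.6],[3.1,-15.9,22.6],[3.1,-15.9,22.6],[3.1,-15.9,22.6],[3.1,-15.9,22.6],[3.1,-15.9,22.6],[3.1,-15.9,22.6],[3.1,-15.9,22.6],[11.9,-15.9,22.6],[11.9,-15.9,22.6],[11.9,-15.9,22.6],[11.9,-15.9,22.6],[11.9,-15.9,22.6],[11.9,-15.9,22.6],[11.9,-15.9,22.6],[11.9,-15.9,22.6],[11.9,-15.9,22.6],[11.9,-15.9,22.6]]' --turn '[[-0.07,0,0],[-0.07,0,0],[-0.07,0,0],[-0.07,0,0],[-0.07,0,0],[-0.07,0,0],[-0.07,0,0],[-0.07,0,0],[-0.07,0,0],[-0.07,0,0],[-0.07,0,0],[-0.07,0,0],[-0.07,0,0],[-0.07,0,0],[-0.07,0,0],[-0.07,0,0],[-0.07,0,0],[-0.07,0,0],[-0.07,0,0],[-0.07,0,0]]' --grip '[80,80,80,80,80,80,80,80,80,80,80,80,80,80,80,255,255,255,255,255]'

```text
time_s: 21.78
ee_pos: [414.0, -301.9, 14.3]
ee_rot: [30.2, 89.9, -39.8]
force: [-0.6, -0.3, 0.4]
gripper_width: 32.2
```

>>> arm_command --slide '[[0,0,0],[0,0,0],[0,0,0],[0,0,0],[-12,0,0],[-12,0,0],[-12,0,0],[-12,0,0],[-12,0,0],[-12,0,0]]' --turn '[[0,0,0],[0,0,0],[0,0,0],[0,0,0],[0,0,0],[0,0,0],[0,0,0],[0,0,0],[0,0,0],[0,0,0]]' --grip '[255,255,255,255,255,255,255,255,255,255]'

```text
time_s: 22.62
ee_pos: [413.0, -301.0, 132.7]
ee_rot: [-147.4, 89.9, 142.6]
force: [-1.2, 0.8, -0.6]
gripper_width: 23.7
```

Run:
```python
from h import *
im,d=snap('top','b9.png');P=unproj('top',d)
blobs(P,22,54,(430,650,-80,90))
blobs(P,16,32,(350,570,-350,-100))
a=slot(30,45)
plan((*a,132,16),(*a,80,16))
```

```text
[22,54] rect c [615.2  21.4] size [47.6  8. ] longaxis deg -74.4 mean [615.1  21.5  29.1] z90 31.1 n 63
[22,54] rect c [591.7 -17.6] size [35.4 23.8] longaxis deg -74.9 mean [591.7 -17.5  30.1] z90 32.2 n 139
[22,54] rect c [572.7  40. ] size [35.5 23.2] longaxis deg 15.4 mean [572.7  40.   29.9] z90 32.0 n 133
[22,54] rect c [504.4 -40.6] size [35.9 23.5] longaxis deg -74.6 mean [504.5 -40.8  30.3] z90 32.7 n 138
[22,54] rect c [455.7 -23.3] size [25.7 16.6] longaxis deg -74.7 mean [456.2 -22.6  44.6] z90 50.3 n 70
t 22.7 at [ 412.6 -300.8  132. ] yaw 20.0 q6 -57.4 w 23.9 F [-0.5 -0.1  0. ]
slide [0.04, 18.01, -27.26] turn [0.07, -0.003, 0.002] rows>= 7.8
slide [5.24, 18.02, -27.24] turn [0.07, -0.003, 0.002] rows>= 1.2
```

View pics/b9.png

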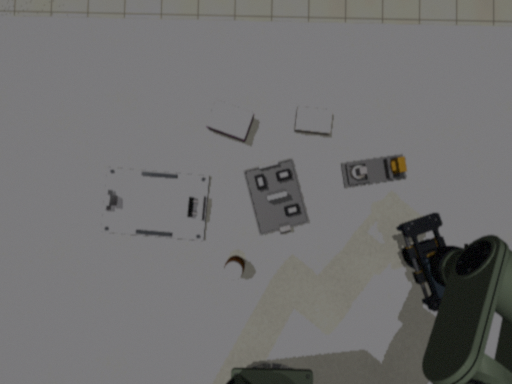

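Three mounts are in the tray, at (262,182), (285,174) and (292,210). The tray has crept about 2 mm towards −x, and mount3 is held.

```bash
sed -i 's/TC=np.array(\[540.2,0.5\])/TC=np.array([538.2,-0.3])/' h.py
python3 - <<'E'
from h import *
a=slot(30,45)
plan((*a,132,16),(*a,80,16))
E
```

```text
t 22.7 at [ 412.6 -300.8  132. ] yaw 20.0 q6 -57.4 w 23.9 F [-0.5 -0.1  0. ]
slide [0.04, 17.79, -27.25] turn [0.07, -0.003, 0.002] rows>= 7.8
slide [5.24, 17.8, -27.24] turn [0.07, -0.003, 0.002] rows>= 1.2
```

>>> arm_command --slide '[[0,17.8,-27.25],[0,17.8,-27.25],[0,17.8,-27.25],[0,17.8,-27.25],[0,17.8,-27.25],[0,17.8,-27.25],[0,17.8,-27.25],[0,17.8,-27.25],[0,17.8,-27.25],[0,17.8,-27.25],[5.2,17.8,-27.25],[5.2,17.8,-27.25],[5.2,17.8,-27.25],[5.2,17.8,-27.25],[5.2,17.8,-27.25],[5.2,17.8,-27.25],[5.2,17.8,-27.25]]' --turn '[[0.07,0,0],[0.07,0,0],[0.07,0,0],[0.07,0,0],[0.07,0,0],[0.07,0,0],[0.07,0,0],[0.07,0,0],[0.07,0,0],[0.07,0,0],[0.07,0,0],[0.07,0,0],[0.07,0,0],[0.07,0,0],[0.07,0,0],[0.07,0,0],[0.07,0,0]]' --grip '[255,255,255,255,255,255,255,255,255,255,255,255,255,255,255,255,255]'

```text
time_s: 24.08
ee_pos: [488.5, 14.9, 82.5]
ee_rot: [70.4, 89.9, -3.7]
force: [-0.2, 0.2, -0.2]
gripper_width: 23.9
```

Run:
```python
from h import *
a=slot(30,45)
plan((*a,18,16),(*a,132,16))
```

```text
t 24.1 at [488.5  14.9  82.5] yaw 16.0 q6 -15.5 w 23.9 F [-0.2  0.2 -0.2]
slide [6.45, -0.15, -0.17] turn [-0.001, 0.001, -0.002] rows>= 1.5
slide [-4.95, -0.13, -0.16] turn [-0.001, 0.001, -0.002] rows>= 2.7
```

>>> arm_command --slide '[[6.3,-0.1,-0.1],[6.3,-0.1,-0.1],[6.3,-0.1,-0.1],[6.3,-0.1,-0.1],[6.3,-0.1,-0.1],[6.3,-0.1,-0.1],[6.3,-0.1,-0.1],[6.3,-0.1,-0.1],[6.3,-0.1,-0.1],[6.3,-0.1,-0.1],[-5,-0.1,-0.1],[-5,-0.1,-0.1],[-5,-0.1,-0.1],[-5,-0.1,-0.1],[-5,0,25],[-5,0,25],[-5,0,25],[-5,0,25],[-5,0,25],[-5,0,25]]' --turn '[[0,0,0],[0,0,0],[0,0,0],[0,0,0],[0,0,0],[0,0,0],[0,0,0],[0,0,0],[0,0,0],[0,0,0],[0,0,0],[0,0,0],[0,0,0],[0,0,0],[0,0,0],[0,0,0],[0,0,0],[0,0,0],[0,0,0],[0,0,0]]' --grip '[255,255,255,255,255,143,143,143,143,143,143,143,143,80,80,80,80,80,80,80]'

```text
time_s: 25.75
ee_pos: [556.1, -225.8, 130.8]
ee_rot: [-132.1, 89.9, 153.9]
force: [-0.2, -0.2, -0.1]
gripper_width: 62.6
```

Run:
```python
from h import *
im,d=snap('top','b10.png');P=unproj('top',d)
blobs(P,3,75,(430,650,-80,90))
blobs(P,55,75,(430,650,-80,90))
blobs(P,22,54,(430,650,-80,90))
c=cv2.resize(im[130:280,90:420],None,fx=2.4,fy=2.4,interpolation=cv2.INTER_CUBIC)
cv2.imwrite('pics/b11.png',c[...,::-1])
plan((538.5,-0.5,120,16),(538.5,-.5,41,16))
```

```text
[3,75] rect c [532.6  -1.8] size [179.8 129.7] longaxis deg 15.7 mean [536.6  -1.7  16.4] z90 32.4 n 2307
[3,75] rect c [541.   62.7] size [43.6 15.3] longaxis deg 1.4 mean [542.2  62.7   7.8] z90 12.3 n 62
[3,75] rect c [524.6 -63.4] size [45. 16.] longaxis deg 17.1 mean [526.2 -66.2   8.1] z90 12.5 n 61
[55,75] rect c [ 5.37e+02 -1.00e-01] size [49.1 11.7] longaxis deg -74.6 mean [5.371e+02 2.000e-01 6.400e+01] z90 65.9 n 102
[22,54] rect c [614.9  21.6] size [48.2  8.3] longaxis deg -74.8 mean [614.7  22.1  29.1] z90 31.1 n 69
[22,54] rect c [591.6 -17.6] size [35.4 23.6] longaxis deg -73.9 mean [591.7 -17.6  30. ] z90 32.5 n 139
[22,54] rect c [572.7  40.1] size [36. 23.] longaxis deg 15.4 mean [572.7  39.9  30.3] z90 32.4 n 136
[22,54] rect c [504.1 -40.8] size [35.9 24. ] longaxis deg -74.3 mean [504.2 -40.7  30. ] z90 32.0 n 140
[22,54] rect c [486.5  16.3] size [35.2 24.1] longaxis deg -74.3 mean [486.6  16.3  30.1] z90 32.8 n 137
[22,54] rect c [455.2 -23.4] size [26.  17.2] longaxis deg -74.2 mean [456.1 -22.7  44.3] z90 49.9 n 71
t 25.8 at [ 559.1 -233.6  130.8] yaw 15.8 q6 -39.3 w 62.6 F [ 4.8 -6.7  0.4]
slide [0.91, 4.37, -23.0] turn [-0.003, 0.008, -0.002] rows>= 5.6
slide [8.81, 4.36, -23.06] turn [-0.003, 0.008, -0.002] rows>= 1.9
```

View pics/b11.png

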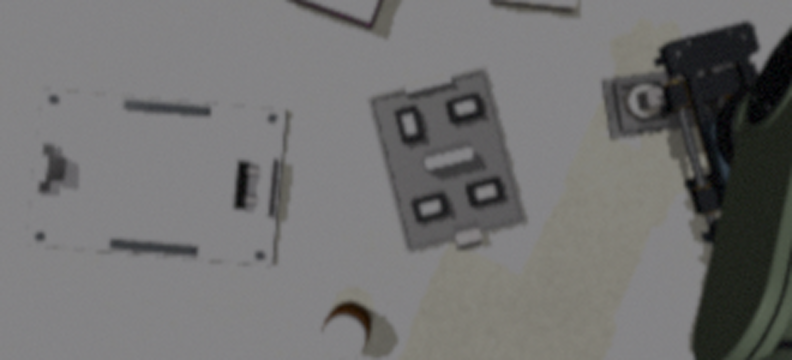

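All four mounts are in the tray. Next I'll grip the handle, opened to only 36 mm so the fingers pass between the mounts.

Run:
```python
from h import *
plan((537.1,0,120,15.5))
```

```text
t 25.8 at [ 559.1 -233.6  130.8] yaw 15.8 q6 -39.3 w 62.6 F [ 4.8 -6.7  0.4]
slide [0.91, 4.25, -23.09] turn [0.005, 0.008, -0.002] rows>= 5.6
```

>>> arm_command --slide '[[0.9,4.3,-23.1],[0.9,4.3,-23.1],[0.9,4.3,-23.1],[0.9,4.3,-23.1],[0.9,4.3,-23.1],[0.9,4.3,-23.1],[0.9,4.3,-23.1],[0.9,4.3,-23.1],[0.9,4.3,-23.1],[0.9,4.3,-23.1],[0.9,4.3,-23.1],[0.9,4.3,-23.1]]' --turn '[[0.005,0,0],[0.005,0,0],[0.005,0,0],[0.005,0,0],[0.005,0,0],[0.005,0,0],[0.005,0,0],[0.005,0,0],[0.005,0,0],[0.005,0,0],[0.005,0,0],[0.005,0,0]]' --grip '[154,154,154,154,154,154,154,154,154,154,154,154]'

```text
time_s: 26.8
ee_pos: [534.2, 8.8, 122.4]
ee_rot: [-28.9, 90.0, -103.3]
force: [-1.1, -0.4, -0.3]
gripper_width: 35.8
```

Run:
```python
from h import *
plan((537.1,0,43,15.5))
```

```text
t 26.8 at [534.2   8.8 122.4] yaw 15.6 q6 -15.9 w 35.8 F [-1.1 -0.4 -0.3]
slide [7.94, 0.05, 0.92] turn [0.002, 0.0, 0.0] rows>= 1.9
```

>>> arm_command --slide '[[0,0.05,0.92],[0,0.05,0.92],[0,0.05,0.92],[7.9,0.05,0.92],[7.9,0.05,0.92],[7.9,0.05,0.92],[7.9,0.05,0.92],[7.9,0.05,0.92],[7.9,0.05,0.92],[7.9,0.05,0.92],[7.9,0.05,0.92],[7.9,0.05,0.92],[7.9,0.05,0.92],[7.9,0.05,0.92],[7.9,0.05,0.92]]' --turn '[[0.002,0,0],[0.002,0,0],[0.002,0,0],[0.002,0,0],[0.002,0,0],[0.002,0,0],[0.002,0,0],[0.002,0,0],[0.002,0,0],[0.002,0,0],[0.002,0,0],[0.002,0,0],[0.002,0,0],[0.002,0,0],[0.002,0,0]]' --grip '[154,154,154,154,154,154,154,154,255,255,255,255,255,255,255]' --newtons 60

```text
time_s: 28.05
ee_pos: [537.5, 1.1, 44.6]
ee_rot: [64.4, 89.9, -10.0]
force: [-0.3, 0.0, 6.6]
gripper_width: 12.2
```

Run:
```python
from h import *
plan((537.1,0,44,15.5),(537.1,0,100,15.5))
```

```text
t 28.1 at [537.5   1.1  44.6] yaw 15.6 q6 -16.7 w 12.2 F [-0.3  0.   6.6]
slide [0.06, -0.07, 0.1] turn [0.002, 0.001, -0.001] rows>= 0.0
slide [-5.54, -0.06, 0.1] turn [0.002, 0.001, -0.001] rows>= 1.3
```

The handle is held at 12.2 mm. I'll lift, rotate partway along, then stop above the bed and measure.

>>> arm_command --slide '[[-2,0,0],[-4,0,0],[-6.2,0,0],[-6.2,0,0],[-6.2,0,0],[-6.2,0,0]]' --turn '[[0,0,0],[0,0,0],[0,0,0],[0,0,0],[0,0,0],[0,0,0]]' --grip '[255,255,255,255,255,255]' --newtons 60

```text
time_s: 28.55
ee_pos: [535.6, 1.2, 103.8]
ee_rot: [-105.4, 89.8, -179.8]
force: [-0.7, -0.8, -6.6]
gripper_width: 11.5
```

Run:
```python
from h import *
plan((525,110,106,-39),(520,150,106,-93.5),(511,302,106,-93.5))
```

```text
t 28.6 at [535.6   1.2 103.8] yaw 15.6 q6 -16.7 w 11.5 F [-0.7 -0.8 -6.6]
slide [-0.21, 1.91, -10.76] turn [0.953, 0.001, 0.004] rows>= 7.6
slide [-0.21, 2.5, -14.75] turn [1.904, 0.003, 0.003] rows>= 7.6
slide [-0.21, 5.72, -29.63] turn [1.904, 0.003, 0.003] rows>= 3.7
```

>>> arm_command --slide '[[-0.2,0.1,-0.7],[-0.2,0.3,-1.4],[-0.2,0.4,-2.2],[-0.2,0.5,-3],[-0.2,0.6,-3.7],[-0.2,0.8,-4.5],[-0.2,0.9,-5.2],[-0.2,1,-6],[-0.2,1.1,-6.7],[-0.2,1.3,-7.5],[-0.2,1.4,-8.2],[-0.2,1.5,-9],[-0.2,1.7,-9.7],[-0.2,1.8,-10.5],[-0.2,1.9,-11.2],[-0.2,2,-12],[-0.2,2.2,-12.8],[-0.2,2.3,-13.5],[-0.2,2.4,-14.2],[-0.2,2.5,-14.8]]' --turn '[[0.05,0,0],[0.15,0,0],[0.25,0,0],[0.35,0,0],[0.45,0,0],[0.55,0,0],[0.65,0,0],[0.75,0,0],[0.85,0,0],[0.95,0,0],[1.05,0,0],[1.15,0,0],[1.25,0,0],[1.35,0,0],[1.45,0,0],[1.55,0,0],[1.65,0,0],[1.75,0,0],[1.85,0,0],[1.904,0,0]]' --grip '[255,255,255,255,255,255,255,255,255,255,255,255,255,255,255,255,255,255,255,255]'

```text
time_s: 30.22
ee_pos: [519.8, 150.5, 105.1]
ee_rot: [18.8, 89.7, -164.9]
force: [0.2, -0.5, -5.6]
gripper_width: 11.6
```

Run:
```python
from h import *
snap('side','c1.png')
plan((515,225,106,-93.5),(511.4,303,106,-93.5))
```

```text
t 30.3 at [519.7 151.5 105.2] yaw -93.8 q6 108.7 w 11.3 F [-0.6  1.3 -6.5]
slide [-0.08, -7.3, 0.95] turn [-0.004, 0.004, -0.0] rows>= 1.8
slide [-0.08, -15.06, 1.82] turn [-0.004, 0.004, -0.0] rows>= 1.9
```

View pics/c1.png

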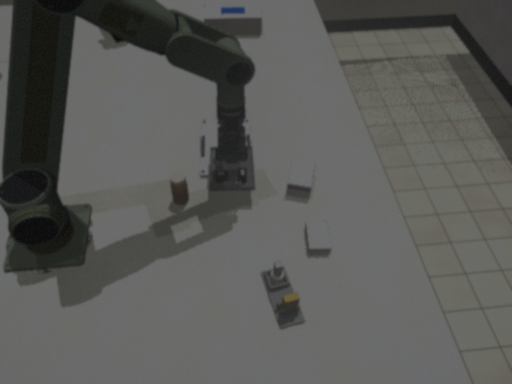

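The tray hangs level at pixel (230,168). On to above the bed.

>>> arm_command --slide '[[-0.1,-2,0.2],[-0.1,-4,0.5],[-0.1,-6,0.8],[-0.1,-8,1],[-0.1,-10,1.2],[-0.1,-12,1.5],[-0.1,-13.5,1.7],[-0.1,-14.6,1.8],[-0.1,-15.1,1.8],[-0.1,-15.1,1.8],[-0.1,-15.1,1.8],[-0.1,-15.1,1.8]]' --turn '[[0,0,0],[0,0,0],[0,0,0],[0,0,0],[0,0,0],[0,0,0],[0,0,0],[0,0,0],[0,0,0],[0,0,0],[0,0,0],[0,0,0]]' --grip '[255,255,255,255,255,255,255,255,255,255,255,255]'

```text
time_s: 31.27
ee_pos: [512.6, 301.2, 108.3]
ee_rot: [66.1, 89.9, -117.4]
force: [0.1, 0.3, -5.7]
gripper_width: 11.9
```

Run:
```python
from h import *
im,d=snap('top');P=unproj('top',d);np.save('P1.npy',P);np.save('I1.npy',im)
c=cv2.resize(im[140:270,80:240],None,fx=4.5,fy=4.5,interpolation=cv2.INTER_CUBIC)
cv2.imwrite('pics/c2.png',np.clip(c.astype(float)*1.7,0,255).astype(np.uint8)[...,::-1])
im,d=snap('side');P2=unproj('side',d);np.save('P2.npy',P2)
c=cv2.resize(im[90:230,160:290],None,fx=4.5,fy=4.5,interpolation=cv2.INTER_CUBIC)
cv2.imwrite('pics/c3.png',np.clip(c.astype(float)*1.7,0,255).astype(np.uint8)[...,::-1])
plan((511.4,303,106,-93.5))
```

```text
t 31.4 at [512.7 301.3 108.5] yaw -93.6 q6 122.9 w 11.9 F [-0.  -0.1 -5.5]
slide [0.25, -0.16, 0.14] turn [-0.001, 0.0, -0.001] rows>= 0.1
```

View pics/c2.png

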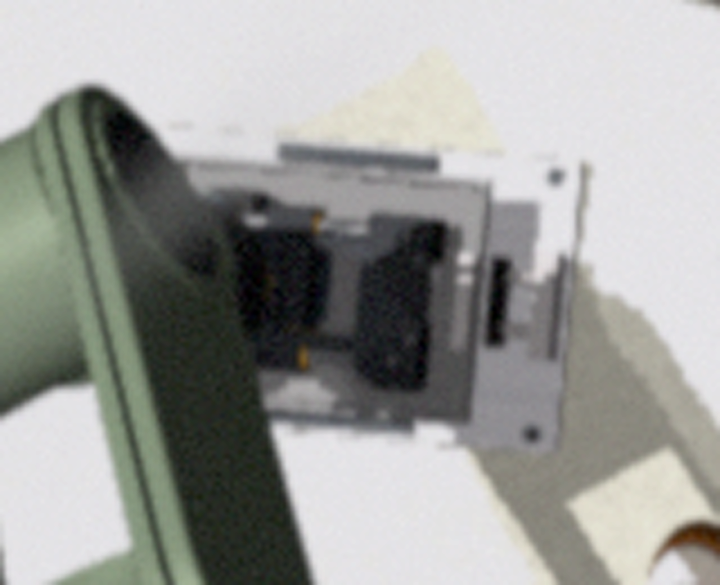

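View pics/c3.png

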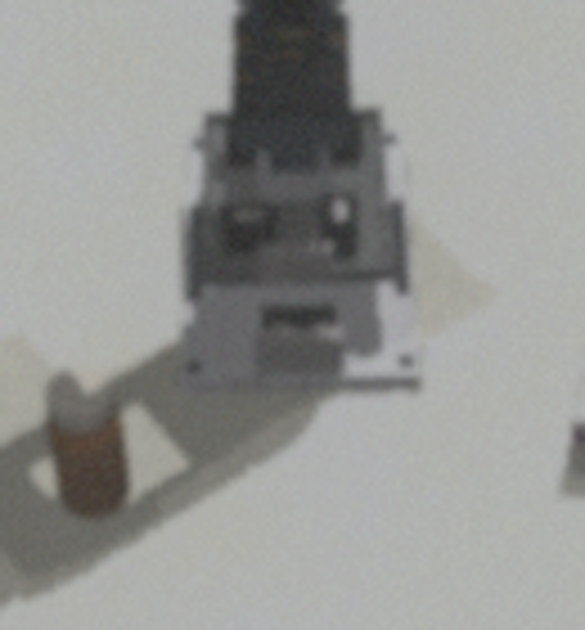

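Run:
```python
from h import *
for nm in('P1','P2'):
    P=np.load(nm+'.npy')
    m=(P[...,2]>56)&(P[...,2]<100)&(P[...,0]>420)&(P[...,0]<600)&(P[...,1]>195)&(P[...,1]<300)
    Q=P[m]
    # rotate to bed frame
    t=np.radians(-3.5);ex=np.array([np.cos(t),np.sin(t)]);ey=np.array([-np.sin(t),np.cos(t)])
    b=(Q[:,:2]-[511.2,301]);X=b@ex;Y=b@ey;Z=Q[:,2]
    print(nm,'z floor',np.percentile(Z,[5,25,50,75,95]).round(1))
    f=Z<80
    for lo in range(-90,-20,10):
        s=f&(Y>lo)&(Y<lo+10)
        if s.sum()>5: print(lo,s.sum(),'x',np.percentile(X[s],[1,99]).round(1), 'min,max',X[s].min().round(1),X[s].max().round(1))
    for lo in range(-65,65,13):
        s=(X>lo)&(X<lo+13)&f
        if s.sum()>5: print('  x',lo,'ymin',np.sort(Y[s])[:3].round(1))
    s=Z>84; 
    if s.sum()>5: print('block x',X[s].min(),X[s].max(),'y',Y[s].min(),Y[s].max(),s.sum())
```

```text
P1 z floor [65.4 67.2 68.7 73.6 92.3]
-90 122 x [-64.8  64. ] min,max -65.5 64.2
-80 147 x [-65.2  63.4] min,max -65.6 63.6
-70 229 x [-63.9  62.4] min,max -64.2 62.9
-60 76 x [-65.  64.] min,max -65.1 64.2
-50 63 x [-65.4  63.5] min,max -65.6 63.6
-40 61 x [-64.1  62.7] min,max -64.4 62.9
-30 83 x [-65.5  64.1] min,max -65.5 64.4
  x -65 ymin [-85.2 -85.  -85. ]
  x -52 ymin [-85.2 -84.8 -84.8]
  x -39 ymin [-85.2 -85.  -84.9]
  x -26 ymin [-85.2 -85.  -84.8]
  x -13 ymin [-85.2 -85.1 -85. ]
  x 0 ymin [-85.4 -85.2 -85.1]
  x 13 ymin [-85.4 -85.1 -84.9]
  x 26 ymin [-85.4 -84.9 -84.7]
  x 39 ymin [-85.2 -85.2 -84.9]
  x 52 ymin [-85.4 -85.3 -85.1]
block x -49.638554534991584 40.25646435360703 y -85.75567726647928 -28.956795546222125 119
P2 z floor [63.  66.2 72.  86.  93.4]
-90 164 x [-64.1  63.2] min,max -64.2 63.3
-80 31 x [-63.5  63.7] min,max -64.5 63.7
-70 90 x [-61.9  64.1] min,max -64.4 64.2
-60 39 x [-61.8  64.6] min,max -61.9 64.7
-50 51 x [-61.5  65.3] min,max -61.5 65.3
-40 47 x [-61.8  64.2] min,max -62.0 65.5
-30 48 x [-61.6  63. ] min,max -61.7 63.1
  x -65 ymin [-90.1 -88.8 -88.3]
  x -52 ymin [-88.1 -87.6 -87.3]
  x -39 ymin [-90.2 -89.3 -88.5]
  x -26 ymin [-89.7 -89.4 -88.7]
  x -13 ymin [-90.5 -89.8 -88.5]
  x 0 ymin [-88.4 -87.7 -87.4]
  x 13 ymin [-92.1 -90.3 -89. ]
  x 26 ymin [-89.7 -88.1 -87.6]
  x 39 ymin [-89.2 -88.  -88. ]
  x 52 ymin [-88.5 -88.3 -87. ]
block x -48.421908544706284 41.037128674846066 y -90.74181501819452 -2.1122117988761393 254
```

By the top view the tray's yaw is aligned, its x is −0.6 mm and its y about −0.5 mm. I'll shift about +2.7 mm in y and lower in stages.

>>> arm_command --slide '[[0,-0.27,-0.06],[0,-0.27,-0.06],[0.8,-0.27,-0.06],[1.6,-0.27,-0.06],[2.4,-0.27,-0.06],[3.2,-0.27,-0.06],[4.0,-0.27,-0.06],[4.3,-0.27,-0.06],[4.6,-0.27,-0.06],[4.6,-0.27,-0.06],[4.6,-0.27,-0.06]]' --turn '[[0,0,0],[0,0,0],[0,0,0],[0,0,0],[0,0,0],[0,0,0],[0,0,0],[0,0,0],[0,0,0],[0,0,0],[0,0,0]]' --grip '[255,255,255,255,255,255,255,255,255,255,255]'

```text
time_s: 32.28
ee_pos: [513.5, 305.0, 62.6]
ee_rot: [-179.6, 90.0, -3.1]
force: [0.5, 0.0, -5.5]
gripper_width: 11.9
```

```bash
cat > meas.py <<'E'
from h import *
def meas(zlo,zhi,ftop=80):
    im,d=snap('top');P=unproj('top',d)
    m=(P[...,2]>zlo)&(P[...,2]<zhi)&(P[...,0]>420)&(P[...,0]<600)&(P[...,1]>206)&(P[...,1]<300)
    Q=P[m];t=np.radians(-3.5);ex=np.array([np.cos(t),np.sin(t)]);ey=np.array([-np.sin(t),np.cos(t)])
    b=(Q[:,:2]-[511.2,301]);X=b@ex;Y=b@ey;Z=Q[:,2]
    g=np.histogram2d
    return im,P,X,Y,Z
E
python3 - <<'E'
from meas import *
im,P,X,Y,Z=meas(8,60)
c=cv2.resize(im[140:270,80:240],None,fx=4.5,fy=4.5,interpolation=cv2.INTER_CUBIC)
cv2.imwrite('pics/c4.png',np.clip(c.astype(float)*1.7,0,255).astype(np.uint8)[...,::-1])
plan((511.4,303,106,-93.5))
E
```

```text
t 32.3 at [513.7 305.1  62.8] yaw -93.5 q6 123.1 w 11.7 F [ 0.2  0.6 -5.6]
slide [-4.32, 0.22, 0.21] turn [-0.0, -0.001, 0.0] rows>= 1.0
```

View pics/c4.png

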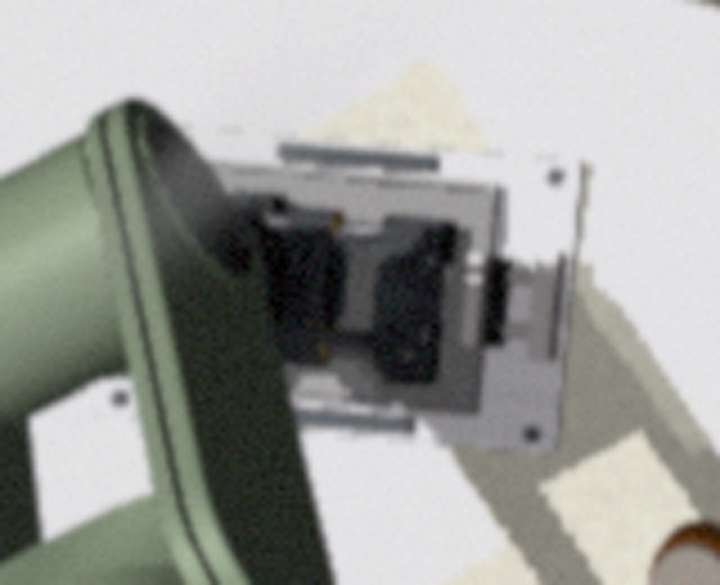

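The tray sits between the rails with its block just clear of the pad (px x≈483 against 487). I'll lower the last 6 mm and release.

>>> arm_command --slide '[[0.2,0,0],[0.4,0,0],[0.6,0,0],[0.65,0,0],[0.65,0,0],[0.65,0,0]]' --turn '[[0,0,0],[0,0,0],[0,0,0],[0,0,0],[0,0,0],[0,0,0]]' --grip '[255,255,255,255,255,255]'

```text
time_s: 32.83
ee_pos: [513.6, 305.0, 56.7]
ee_rot: [-152.1, 90.0, 24.4]
force: [-0.4, 0.0, 1.5]
gripper_width: 11.4
```

Run:
```python
from meas import *
im,P,X,Y,Z=meas(8,60)
plan((511.4,303,106,-93.5))
s=(Z>15)&(Y>-76)&(Y<-50)
for lo,hi in((-62,-40),(-20,20),(40,62)):
    q=(X>lo)&(X<hi)&(Y>-75)&(Y<-60)
    print('z',lo,np.median(Z[q]).round(1),q.sum())
```

```text
t 32.9 at [513.6 305.   56.7] yaw -93.5 q6 123.1 w 11.3 F [-1.5 -0.8  2.8]
slide [-4.93, 0.21, 0.21] turn [-0.0, -0.001, 0.0] rows>= 1.2
z -62 16.0 52
z -20 17.2 62
z 40 15.9 53
```

The tray is resting on the bed: floor at 17 mm, weight off the wrist. Releasing.

>>> arm_command --slide '[[0,0,0],[0,0,0],[0,0,0],[0,0,0],[0,0,0],[0,0,0],[-3,0,0],[-6,0,0],[-10,0,0],[-10,0,0],[-10,0,0],[-10,20,0],[-10,20,0],[-10,20,0],[-10,20,0],[-10,20,0],[-10,20,0],[-10,20,0]]' --turn '[[0,0,0],[0,0,0],[0,0,0],[0,0,0],[0,0,0],[0,0,0],[0,0,0],[0,0,0],[0,0,0],[0,0,0],[0,0,0],[0,0,0],[0,0,0],[0,0,0],[0,0,0],[0,0,0],[0,0,0],[0,0,0]]' --grip '[154,154,154,154,154,154,154,154,154,154,154,154,154,154,154,154,154,154]'

```text
time_s: 34.38
ee_pos: [500.2, 103.8, 154.8]
ee_rot: [8.5, 89.9, -175.2]
force: [-0.3, 1.2, -0.2]
gripper_width: 35.8
```

```bash
cat >> meas.py <<'E'
def bedblobs(P,lo,hi,xr=(-80,80),yr=(-120,150),nmin=8):
    t=np.radians(-3.5);ex=np.array([np.cos(t),np.sin(t)]);ey=np.array([-np.sin(t),np.cos(t)])
    b=P[...,:2]-np.array([511.2,301]);Q=np.stack([b@ex,b@ey,P[...,2]],-1)
    blobs(Q,lo,hi,(*xr,*yr),nmin)
    return Q
E
python3 - <<'E'
from meas import *
im,d=snap('top');P=unproj('top',d)
c=cv2.resize(im[140:270,80:240],None,fx=4.5,fy=4.5,interpolation=cv2.INTER_CUBIC)
cv2.imwrite('pics/d1.png',np.clip(c.astype(float)*1.5,0,255).astype(np.uint8)[...,::-1])
bedblobs(P,66,85);bedblobs(P,50,80,yr=(60,130));bedblobs(P,36,49);bedblobs(P,35,48,yr=(-100,-70))
blobs(P,60,90,(560,680,-330,-150))
plan((618,-291,130,9.6))
E
```

```text
[66,85] rect c [-0.5  4. ] size [48.7 12.7] longaxis deg -1.7 mean [ 0.1  2.9 75.3] z90 77.9 n 122
[50,80] rect c [1.000e-01 1.093e+02] size [24.4 15. ] longaxis deg 4.9 mean [  0.6 109.   59.9] z90 62.7 n 81
[50,80] rect c [-0.4 86.3] size [24.3 12.5] longaxis deg 4.8 mean [-0.7 85.8 59.7] z90 62.6 n 61
[36,49] rect c [30.9 47.6] size [35.9 24.5] longaxis deg -0.5 mean [30.9 46.8 42.1] z90 44.4 n 144
[36,49] rect c [  0.2 126.7] size [48.7 19.1] longaxis deg -0.2 mean [  0.3 127.6  40.8] z90 43.0 n 118
[36,49] rect c [ 5.  82.7] size [10.   0.7] longaxis deg 1.4 mean [ 5.  82.8 43.8] z90 47.9 n 10
[36,49] rect c [ -6.7 103.7] size [9.9 0.9] longaxis deg 3.8 mean [ -6.7 103.8  44.2] z90 47.8 n 10
[36,49] rect c [-8.6 83. ] size [7.5 1.7] longaxis deg -1.0 mean [-8.6 83.  39.5] z90 43.4 n 8
[36,49] rect c [-29.1  46.4] size [35.3 25.4] longaxis deg 2.2 mean [-29.3  45.4  41.8] z90 44.0 n 153
[60,90] rect c [ 618.4 -289.8] size [35.8 27.6] longaxis deg 6.6 mean [ 618.2 -290.4   75.6] z90 82.4 n 188
[60,90] rect c [ 602.4 -202.6] size [18.5 17.9] longaxis deg -78.1 mean [ 601.8 -201.    78.2] z90 83.2 n 75
t 34.4 at [500.6 105.  155. ] yaw -93.6 q6 104.1 w 35.9 F [ 0.4 -0.4 -1. ]
slide [2.48, 38.78, -14.21] turn [-1.801, 0.001, 0.002] rows>= 14.4
```

View pics/d1.png

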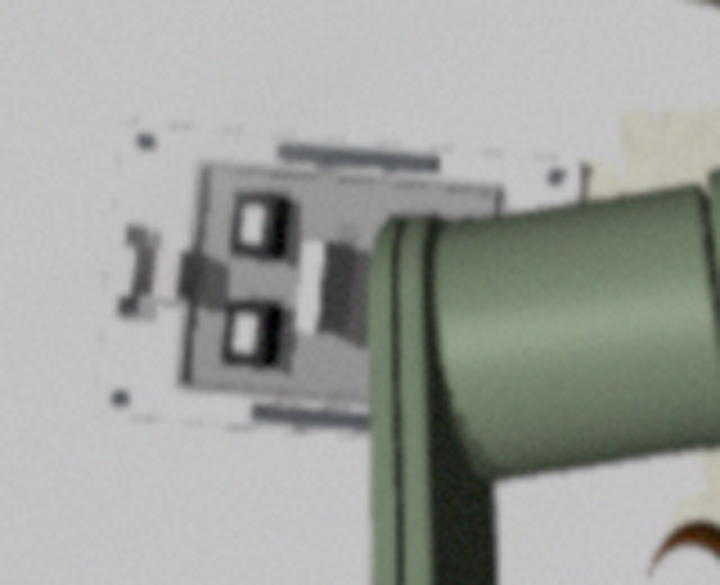

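The tray is flat in the bed: x≈0, y≈+3.5 mm, horn by the fence at px (170,275). Now the wedge.

>>> arm_command --slide '[[1.5,38.8,-14.2],[1.5,38.8,-14.2],[1.5,38.8,-14.2],[1.5,38.8,-14.2],[1.5,38.8,-14.2],[1.5,38.8,-14.2],[1.5,38.8,-14.2],[1.5,38.8,-14.2],[1.5,38.8,-14.2],[1.5,38.8,-14.2],[1.5,38.8,-14.2],[1.5,38.8,-14.2],[1.5,38.8,-14.2],[1.5,38.8,-14.2],[1.5,38.8,-14.2],[1.5,38.8,-14.2],[1.5,38.8,-14.2],[1.5,38.8,-14.2],[1.5,38.8,-14.2],[1.5,38.8,-14.2]]' --turn '[[-1.801,0,0],[-1.801,0,0],[-1.801,0,0],[-1.801,0,0],[-1.801,0,0],[-1.801,0,0],[-1.801,0,0],[-1.801,0,0],[-1.801,0,0],[-1.801,0,0],[-1.801,0,0],[-1.801,0,0],[-1.801,0,0],[-1.801,0,0],[-1.801,0,0],[-1.801,0,0],[-1.801,0,0],[-1.801,0,0],[-1.801,0,0],[-1.801,0,0]]' --grip '[80,80,80,80,80,80,80,80,80,80,80,80,80,80,80,80,80,80,80,80]'

```text
time_s: 36.1
ee_pos: [619.4, -290.3, 141.0]
ee_rot: [-18.3, 90.0, -98.7]
force: [0.6, -0.3, 0.0]
gripper_width: 62.4
```

Run:
```python
from meas import *
P=np.load('P0.npy')
blobs(P,76,90,(590,650,-330,-250))
blobs(P,57,66,(590,650,-330,-250))
im,d=snap('top');P=unproj('top',d);np.save('P3.npy',P);np.save('I3.npy',im)
c=cv2.resize(im[140:270,80:240],None,fx=4.5,fy=4.5,interpolation=cv2.INTER_CUBIC)
cv2.imwrite('pics/d2.png',np.clip(c.astype(float)*1.5,0,255).astype(np.uint8)[...,::-1])
Q=bedblobs(P,66,85)
for lo,hi,yr in((55,80,(95,130)),(55,80,(75,95)),(35,50,(-120,-70))): bedblobs(P,lo,hi,yr=yr)
Y=Q[...,1];X=Q[...,0];Z=Q[...,2]
m=(abs(X)<11)&(Y>75)&(Y<120)&(Z<100)
o=np.argsort(Y[m]); print([(round(float(a),1),round(float(b))) for a,b in zip(Y[m][o],Z[m][o])][::3])
plan((620,-294,65,9.6))
```

```text
[76,90] rect c [ 619.1 -295.1] size [35.8 19.4] longaxis deg 8.1 mean [ 618.6 -294.3   81.1] z90 83.4 n 117
[57,66] rect c [ 619.9 -281.3] size [27.2 10.6] longaxis deg 8.6 mean [ 618.4 -281.8   62. ] z90 65.1 n 54
[66,85] rect c [-0.6  3.8] size [48.5 13. ] longaxis deg 0.3 mean [ 0.1  3.  75. ] z90 77.7 n 122
[55,80] rect c [  0.  109.5] size [24.3 13.9] longaxis deg 4.7 mean [  0.5 109.5  61. ] z90 63.0 n 73
[55,80] rect c [-0.3 85.9] size [24.6 11.8] longaxis deg 1.8 mean [-0.3 85.9 60.2] z90 62.7 n 58
[35,50] rect c [  -0.5 -112.9] size [59.  14.1] longaxis deg 5.2 mean [  -1.3 -114.    44.7] z90 46.9 n 115
[35,50] rect c [ -0.4 -85.1] size [49.4 27. ] longaxis deg 6.0 mean [ -0.4 -84.4  40.6] z90 42.9 n 168
[(75.8, 21), (76.0, 16), (76.9, 19), (78.3, 17), (78.9, 16), (79.9, 60), (80.5, 15), (80.7, 60), (81.2, 16), (81.5, 60), (81.6, 61), (81.9, 13), (82.3, 62), (82.4, 30), (82.6, 20), (82.7, 26), (82.8, 16), (82.9, 46), (83.0, 45), (83.2, 18), (83.4, 13), (83.4, 32), (83.5, 59), (83.6, 30), (83.8, 56), (83.9, 35), (83.9, 37), (84.2, 58), (84.5, 14), (84.7, 59), (85.0, 57), (85.8, 59), (86.2, 61), (86.9, 61), (87.9, 59), (89.0, 58), (89.5, 61), (90.3, 57), (90.7, 64), (91.6, 60), (102.3, 34), (102.6, 44), (102.8, 48), (103.0, 59), (103.1, 38), (103.2, 50), (103.3, 59), (103.4, 43), (103.5, 51), (103.6, 45), (103.7, 48), (103.9, 41), (103.9, 32), (104.0, 55), (104.2, 34), (104.8, 51), (105.4, 63), (106.3, 60), (107.6, 60), (108.0, 61), (109.4, 62), (109.7, 59), (110.5, 61), (111.4, 62), (112.2, 63), (113.1, 61), (113.6, 61), (115.2, 59), (115.3, 61), (115.6, 61), (116.5, 61)]
t 36.1 at [ 619.3 -290.4  141. ] yaw 9.7 q6 -35.7 w 63.1 F [-0.6 -0.6 -0.8]
slide [7.6, 0.01, 0.36] turn [0.001, 0.0, -0.0] rows>= 1.8
```

View pics/d2.png

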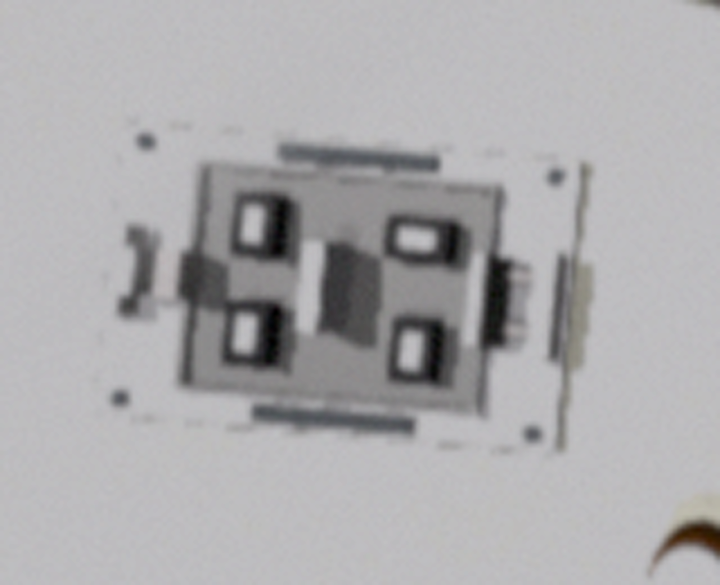

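The slot at px (170,272) is about 11 mm wide, between y≈91.5 (horn) and 102.7 (fence) in the bed's frame. Gripping the wedge.

>>> arm_command --slide '[[0,0,0.4],[0,0,0.4],[4,0,0.4],[8.7,0,0.4],[8.7,0,0.4],[8.7,0,0.4],[8.7,0,0.4],[8.7,0,0.4],[8.7,0,0.4],[8.7,0,0.4],[8.7,0,0.4],[8.7,0,0.4],[8.7,0,0.4],[8.7,0,0.4],[8.7,0,0.4],[8.7,0,0.4]]' --turn '[[0,0,0],[0,0,0],[0,0,0],[0,0,0],[0,0,0],[0,0,0],[0,0,0],[0,0,0],[0,0,0],[0,0,0],[0,0,0],[0,0,0],[0,0,0],[0,0,0],[0,0,0],[0,0,0]]' --grip '[80,80,80,80,80,80,80,80,255,255,255,255,255,255,255,255]' --newtons 40

```text
time_s: 37.48
ee_pos: [620.0, -294.8, 54.7]
ee_rot: [47.8, 89.9, -32.5]
force: [-1.2, -0.0, 5.3]
gripper_width: 35.6
```

Run:
```python
from h import *
plan((618.8,-294.6,54,9.7))
```

```text
t 37.5 at [ 620.  -294.8   54.7] yaw 9.7 q6 -36.1 w 35.6 F [-1.2 -0.   5.3]
slide [0.07, -0.12, -0.04] turn [-0.0, 0.001, -0.001] rows>= 0.0
```

Held at 35.6 mm. Lifting, then travelling above the slot.

>>> arm_command --slide '[[-2,0,0],[-4,0,0],[-7,0,0],[-10,0,0],[-11,0,0],[-11,0,0],[-11,0,0]]' --turn '[[0,0,0],[0,0,0],[0,0,0],[0,0,0],[0,0,0],[0,0,0],[0,0,0]]' --grip '[255,255,255,255,255,255,255]'

```text
time_s: 38.07
ee_pos: [619.3, -294.3, 162.9]
ee_rot: [-122.9, 89.9, 156.8]
force: [0.0, 1.2, -2.4]
gripper_width: 35.7
```

Run:
```python
from h import *
plan((550,0,165,3),(516.8,392.8,165,-3.5))
```

```text
t 38.1 at [ 619.3 -294.3  162.9] yaw 9.7 q6 -36.1 w 35.7 F [ 0.   1.2 -2.4]
slide [-0.19, -1.88, -30.18] turn [0.117, -0.001, 0.001] rows>= 7.3
slide [-0.16, 1.45, -69.46] turn [0.23, -0.001, 0.001] rows>= 9.5
```

>>> arm_command --slide '[[-0.2,0,-2],[-0.2,0,-5],[-0.2,0,-9],[-0.2,0,-13],[-0.2,0,-17],[-0.2,0,-21],[-0.2,0,-25],[-0.2,0,-29],[-0.2,0,-33],[-0.2,0.2,-37],[-0.2,0.5,-41],[-0.2,0.7,-45],[-0.2,0.9,-49],[-0.2,1.1,-53],[-0.2,1.3,-57],[-0.2,1.45,-61],[-0.2,1.45,-65],[-0.2,1.45,-68],[-0.2,1.45,-69.5],[-0.2,1.45,-69.5]]' --turn '[[0,0,0],[0.01,0,0],[0.02,0,0],[0.03,0,0],[0.05,0,0],[0.06,0,0],[0.08,0,0],[0.1,0,0],[0.11,0,0],[0.13,0,0],[0.14,0,0],[0.15,0,0],[0.17,0,0],[0.18,0,0],[0.2,0,0],[0.21,0,0],[0.22,0,0],[0.23,0,0],[0.23,0,0],[0.23,0,0]]' --grip '[255,255,255,255,255,255,255,255,255,255,255,255,255,255,255,255,255,255,255,255]'

```text
time_s: 39.73
ee_pos: [515.3, 395.4, 162.9]
ee_rot: [-60.4, 89.8, -153.7]
force: [0.4, -0.2, -1.6]
gripper_width: 35.3
```

Run:
```python
from meas import *
for n,(y0,y1,x0,x1) in {'top':(140,270,60,220),'side':(70,210,160,290)}.items():
    im,d=snap(n);P=unproj(n,d);np.save('W_'+n+'.npy',P);np.save('WI_'+n+'.npy',im)
    c=cv2.resize(im[y0:y1,x0:x1],None,fx=4.5,fy=4.5,interpolation=cv2.INTER_CUBIC)
    cv2.imwrite('pics/e_%s.png'%n,np.clip(c.astype(float)*1.5,0,255).astype(np.uint8)[...,::-1])
plan((516.8,392.8,120,-3.5))
```

```text
t 39.8 at [516.4 391.9 163.8] yaw -3.4 q6 39.7 w 36.2 F [-0.6  0.3 -1.4]
slide [4.38, 0.05, -0.11] turn [0.001, 0.004, 0.003] rows>= 1.1
```

View pics/e_top.png

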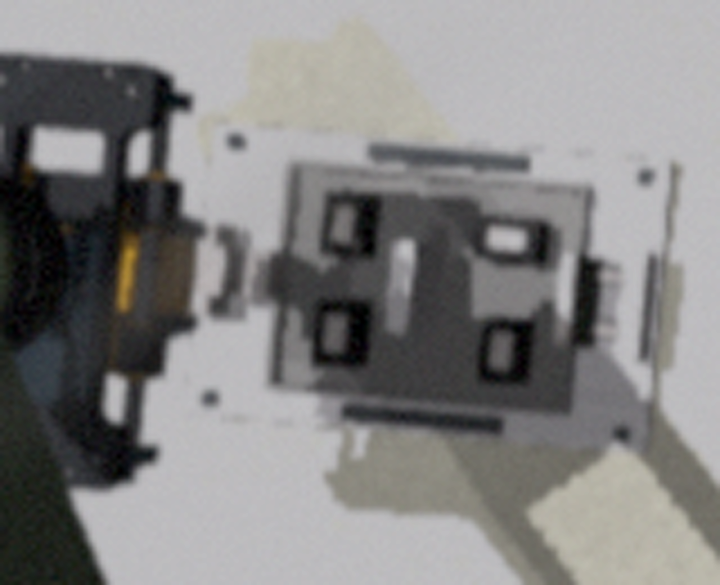

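View pics/e_side.png

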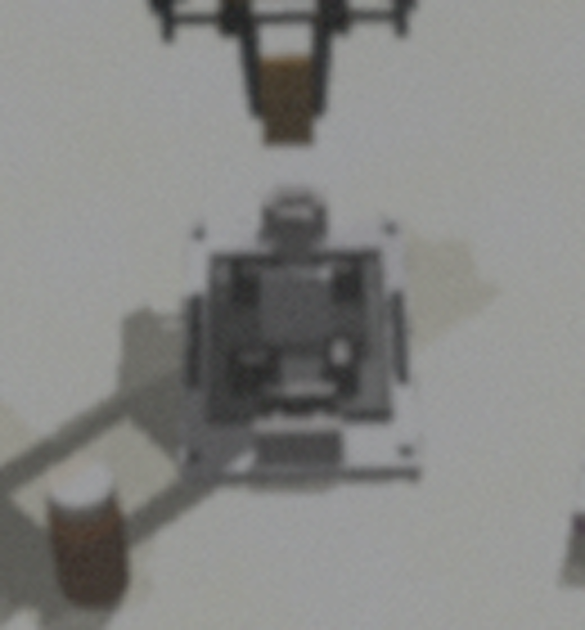

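```bash
cat > wm.py <<'E'
from meas import *
def wm(P,I):
    t=np.radians(-3.5);ex=np.array([np.cos(t),np.sin(t)]);ey=np.array([-np.sin(t),np.cos(t)])
    b=P[...,:2]-np.array([511.2,301]);Q=np.stack([b@ex,b@ey,P[...,2]],-1)
    I=I.astype(int)
    m=(I[...,0]-I[...,2]>18)&(abs(Q[...,0])<30)&(Q[...,1]>60)&(Q[...,1]<130)&(Q[...,2]>40)&(Q[...,2]<220)
    q=Q[m];print('n',len(q),'x',np.percentile(q[:,0],[2,50,98]).round(1),'z',np.percentile(q[:,2],[1,99]).round(1))
    for z in range(int(q[:,2].min()),int(q[:,2].max()),6):
        s=(q[:,2]>=z)&(q[:,2]<z+6)
        if s.sum()>3: print('z',z+3,'n',s.sum(),'y',np.percentile(q[s,1],[5,50,95]).round(1),'x',np.percentile(q[s,0],[2,98]).round(1))
    return q
E
python3 - <<'E'
from wm import *
for n in('top','side'): print(n);wm(np.load('W_%s.npy'%n),np.load('WI_%s.npy'%n))
plan((516.8,392.8,120,-3.5))
E
```

```text
top
n 54 x [-19.7  -0.7  16.1] z [185.9 209.1]
z 188 n 45 y [ 94.7  98.1 100.8] x [-19.8  14.4]
z 194 n 7 y [94.8 96.2 96.9] x [-15.    8.1]
side
n 21 x [-12.7  -0.3  12.1] z [182.5 190.2]
z 184 n 10 y [88.8 92.6 97.4] x [-12.7   7.8]
z 190 n 11 y [84.9 90.5 94.3] x [-9.  12.1]
t 39.8 at [516.4 391.9 163.8] yaw -3.4 q6 39.7 w 36.2 F [-0.6  0.3 -1.4]
slide [4.38, 0.05, -0.11] turn [0.001, 0.004, 0.003] rows>= 1.1
```

>>> arm_command --slide '[[2,0,-0.1],[4.2,0,-0.1],[4.2,0,-0.1],[4.2,0,-0.1],[4.2,0,-0.1],[4.2,0,-0.1],[4.2,0,-0.1]]' --turn '[[0,0,0],[0,0,0],[0,0,0],[0,0,0],[0,0,0],[0,0,0],[0,0,0]]' --grip '[255,255,255,255,255,255,255]'

```text
time_s: 40.42
ee_pos: [518.1, 394.0, 125.5]
ee_rot: [126.3, 89.9, 32.8]
force: [-0.4, -0.5, -0.7]
gripper_width: 36.3
```

Run:
```python
from wm import *
for n,(y0,y1,x0,x1) in {'top':(160,240,70,150),'side':(70,160,180,270)}.items():
    im,d=snap(n);P=unproj(n,d);np.save('W_'+n+'.npy',P);np.save('WI_'+n+'.npy',im)
    c=cv2.resize(im[y0:y1,x0:x1],None,fx=7,fy=7,interpolation=cv2.INTER_CUBIC)
    cv2.imwrite('pics/f_%s.png'%n,np.clip(c.astype(float)*1.5,0,255).astype(np.uint8)[...,::-1])
    Q=bedblobs(P,300,301)
    if n=='top':
        for r in range(188,214,3):
            print(r,[(round(float(a)),round(float(b))) for a,b in Q[r,85:118,1:]])
plan((516.8,392.8,120,-3.5))
```

```text
188 [(86, 237), (84, 237), (90, 220), (88, 219), (86, 218), (76, 236), (74, 237), (72, 237), (70, 238), (67, 239), (67, 234), (67, 230), (69, 222), (68, 218), (65, 222), (64, 218), (62, 218), (59, 220), (58, 219), (57, 215), (55, 217), (55, 210), (55, 205), (56, 199), (75, 143), (125, 9), (121, 11), (121, 7), (116, 12), (115, 8), (111, 11), (107, 14), (107, 9)]
191 [(73, 265), (88, 226), (82, 236), (78, 239), (78, 236), (74, 240), (73, 239), (71, 238), (69, 238), (69, 235), (68, 231), (70, 222), (88, 174), (87, 171), (85, 172), (66, 213), (65, 209), (62, 212), (60, 213), (78, 163), (57, 209), (75, 157), (77, 148), (76, 145), (75, 141), (75, 137), (75, 131), (75, 123), (75, 119), (113, 11), (110, 14), (109, 9), (108, 5)]
194 [(57, 297), (56, 296), (56, 293), (56, 289), (55, 285), (70, 249), (69, 246), (69, 242), (69, 238), (67, 236), (68, 229), (68, 225), (97, 151), (96, 148), (93, 151), (66, 212), (64, 211), (60, 214), (61, 209), (84, 145), (83, 142), (85, 132), (85, 125), (87, 116), (89, 103), (94, 84), (118, 17), (117, 13), (114, 14), (113, 9), (111, 8), (107, 11), (105, 10)]
197 [
[... 1616 characters left out ...]
 (64, 209), (61, 211), (59, 209), (77, 160), (78, 153), (77, 149), (77, 143), (76, 140), (77, 131), (77, 127), (77, 121), (116, 11), (113, 12), (111, 10), (108, 13), (105, 12), (104, 9), (101, 11)]
212 [(76, 249), (74, 248), (73, 246), (71, 246), (69, 247), (68, 245), (69, 239), (68, 236), (67, 234), (68, 226), (69, 220), (67, 219), (65, 218), (62, 221), (62, 217), (60, 217), (58, 216), (56, 216), (55, 213), (55, 209), (55, 204), (76, 144), (75, 140), (75, 137), (76, 127), (77, 119), (116, 10), (114, 8), (110, 13), (108, 10), (105, 11), (102, 12), (99, 13)]
t 40.5 at [517.7 394.  125. ] yaw -3.5 q6 39.8 w 35.6 F [-0.3 -0.5 -3. ]
slide [0.5, -0.08, 0.13] turn [-0.0, -0.001, -0.001] rows>= 0.1
```

View pics/f_top.png

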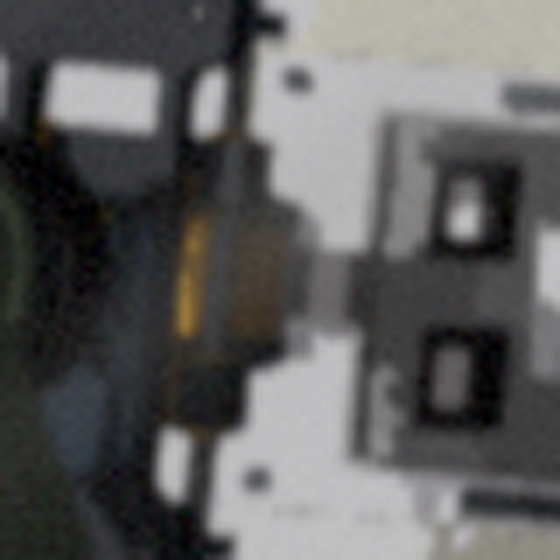

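View pics/f_side.png

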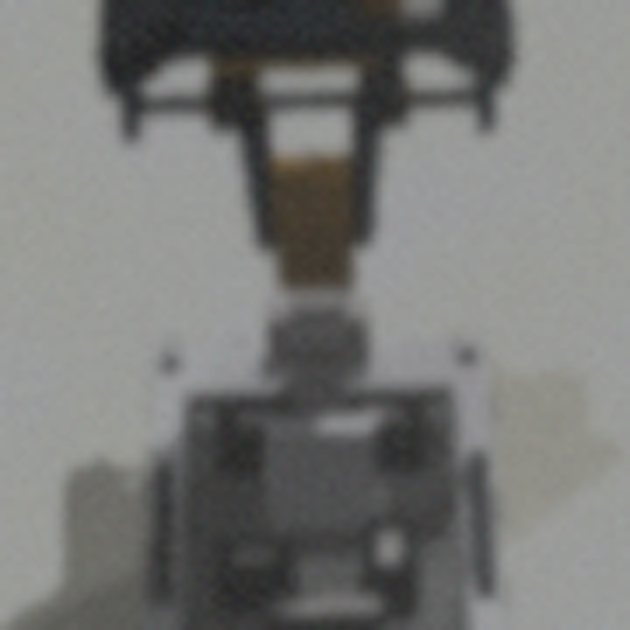

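The neck's −y face is at y=84.4, so the tip spans 94.4–102.4, inside the slot's 91.8–103.3. I'll shift 0.8 mm towards the horn and lower while watching the force.

>>> arm_command --slide '[[0,0,0.08],[0.5,0,0.08],[1,0,0.08],[1.5,0,0.08],[2,0,0.08],[2.4,0,0.08],[2.7,0,0.08],[2.7,0,0.08],[2.7,0,0.08]]' --turn '[[0,0,0],[0,0,0],[0,0,0],[0,0,0],[0,0,0],[0,0,0],[0,0,0],[0,0,0],[0,0,0]]' --grip '[255,255,255,255,255,255,255,255,255]'

```text
time_s: 41.27
ee_pos: [517.2, 393.3, 96.8]
ee_rot: [-60.1, 90.0, -153.6]
force: [-0.6, 1.8, -1.5]
gripper_width: 35.6
```

Run:
```python
from wm import *
plan((516.8,392.8,90,-3.5))
im,d=snap('top');P=unproj('top',d);Q=bedblobs(P,300,301)
for r in range(197,210,3):
    print(r,[(round(float(a)),round(float(b))) for a,b in Q[r,98:118,1:]])
```

```text
t 41.3 at [517.2 393.3  96.8] yaw -3.5 q6 39.7 w 35.6 F [-0.6  1.8 -1.5]
slide [0.68, -0.04, 0.05] turn [0.0, 0.0, 0.0] rows>= 0.2
197 [(68, 214), (68, 209), (67, 208), (67, 202), (68, 194), (95, 123), (92, 123), (90, 124), (64, 184), (62, 183), (60, 184), (58, 182), (84, 110), (84, 104), (84, 97), (86, 85), (90, 68), (92, 58), (89, 58), (86, 59)]
200 [(69, 210), (68, 208), (67, 205), (66, 201), (95, 126), (95, 121), (92, 123), (66, 182), (62, 185), (61, 185), (59, 182), (84, 114), (84, 107), (83, 103), (85, 93), (89, 76), (93, 58), (89, 63), (88, 60), (86, 59)]
203 [(68, 211), (67, 208), (66, 206), (69, 194), (96, 122), (93, 124), (91, 121), (64, 185), (63, 183), (59, 187), (59, 182), (84, 112), (84, 106), (84, 99), (84, 94), (89, 74), (92, 59), (90, 59), (86, 63), (84, 61)]
206 [(-259, 1002), (67, 206), (67, 203), (68, 195), (95, 123), (92, 124), (90, 125), (64, 185), (62, 183), (59, 185), (58, 184), (83, 111), (84, 105), (84, 99), (86, 87), (90, 69), (94, 51), (87, 64), (86, 59), (84, 61)]
209 [(68, 208), (67, 205), (67, 200), (69, 191), (84, 148), (83, 145), (66, 183), (61, 188), (60, 186), (60, 182), (76, 135), (77, 125), (76, 122), (77, 115), (75, 113), (77, 102), (75, 101), (76, 92), (102, 14), (100, 14)]
```

>>> arm_command --slide '[[0.2,0,0],[0.4,0,0],[0.6,0,0],[0.6,0,0]]' --turn '[[0,0,0],[0,0,0],[0,0,0],[0,0,0]]' --grip '[255,255,255,255]'

```text
time_s: 41.65
ee_pos: [517.9, 393.9, 92.7]
ee_rot: [135.1, 89.8, 41.6]
force: [-1.1, 0.8, 4.6]
gripper_width: 36.0
```

>>> arm_command --slide '[[0.2,0,0],[0.4,0,0],[0.5,0,0],[0.5,0,0]]' --turn '[[0,0,0],[0,0,0],[0,0,0],[0,0,0]]' --grip '[255,255,255,255]'

```text
time_s: 41.98
ee_pos: [518.6, 393.9, 88.9]
ee_rot: [124.8, 89.7, 31.3]
force: [-0.3, -0.8, 10.5]
gripper_width: 35.9
```

>>> arm_command --slide '[[0.2,0,0],[0.4,0,0],[0.4,0,0],[0.2,0,0],[0.2,0,0],[0.2,0,0],[0.2,0,0],[0.2,0,0],[0.2,0,0],[0.2,0,0]]' --turn '[[0,0,0],[0,0,0],[0,0,0],[0,0,0],[0,0,0],[0,0,0],[0,0,0],[0,0,0],[0,0,0],[0,0,0]]' --grip '[255,255,255,255,90,90,90,90,90,90]'

```text
time_s: 42.82
ee_pos: [517.1, 393.0, 83.7]
ee_rot: [-40.9, 90.0, -134.4]
force: [0.3, 0.0, 0.0]
gripper_width: 58.8
```

>>> arm_command --slide '[[-2,0,0],[-4,0,0],[-8,0,0],[-10,0,0],[-10,0,10],[-10,0,20],[-10,0,30],[-10,0,30],[-10,0,30],[-10,0,30],[-10,0,30],[-10,0,30],[-10,0,30]]' --turn '[[0,0,0],[0,0,0],[0,0,0],[0,0,0],[0,0,0],[0,0,0],[0,0,0],[0,0,0],[0,0,0],[0,0,0],[0,0,0],[0,0,0],[0,0,0]]' --grip '[90,90,90,90,90,90,90,90,90,90,90,90,90]'

```text
time_s: 43.9
ee_pos: [498.6, 91.4, 184.2]
ee_rot: [17.6, 90.0, -76.1]
force: [0.1, 0.8, 0.2]
gripper_width: 59.1
```

Run:
```python
from wm import *
for n,(y0,y1,x0,x1) in {'top':(160,240,80,160),'side':(70,160,180,270)}.items():
    im,d=snap(n);P=unproj(n,d);np.save('W_'+n+'.npy',P);np.save('WI_'+n+'.npy',im)
    c=cv2.resize(im[y0:y1,x0:x1],None,fx=7,fy=7,interpolation=cv2.INTER_CUBIC)
    cv2.imwrite('pics/g_%s.png'%n,np.clip(c.astype(float)*1.5,0,255).astype(np.uint8)[...,::-1])
    if n=='top':
        bedblobs(P,105,125,yr=(70,130));bedblobs(P,66,80,yr=(-30,30))
        bedblobs(P,85,104,yr=(70,130))
        blobs(P,60,90,(560,680,-260,-150))
plan((602,-202.5,150,9.6))
```

```text
[105,125] rect c [ 0.1 94. ] size [35.  17.6] longaxis deg 0.2 mean [ -0.4  93.5 108.4] z90 110.5 n 120
[66,80] rect c [-0.5  1.4] size [48.3 12.8] longaxis deg 2.2 mean [-0.3  0.5 75.1] z90 78.2 n 123
[85,104] rect c [ 0.5 85.6] size [35.4  2.3] longaxis deg 0.5 mean [ 0.8 85.6 94.3] z90 101.4 n 47
[60,90] rect c [ 602.3 -202.2] size [18.2 17.9] longaxis deg -77.9 mean [ 601.8 -201.1   78.6] z90 83.4 n 74
t 44.0 at [499.2  94.2 184.2] yaw -3.5 q6 12.9 w 59.1 F [-0.2  0.1  0.8]
slide [3.4, 12.09, 28.98] turn [-0.229, -0.001, -0.001] rows>= 7.6
```

View pics/g_top.png

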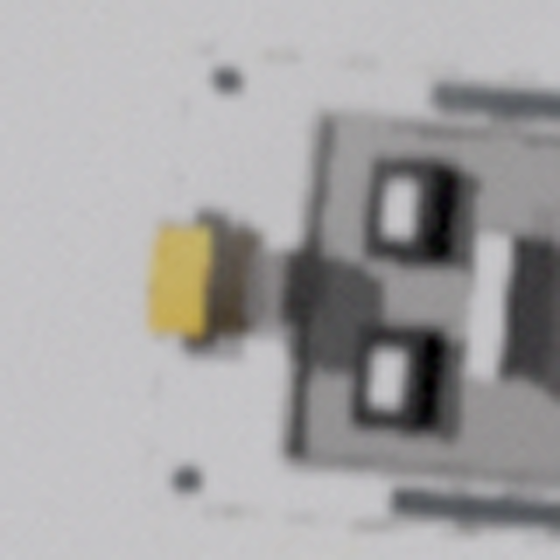

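View pics/g_side.png

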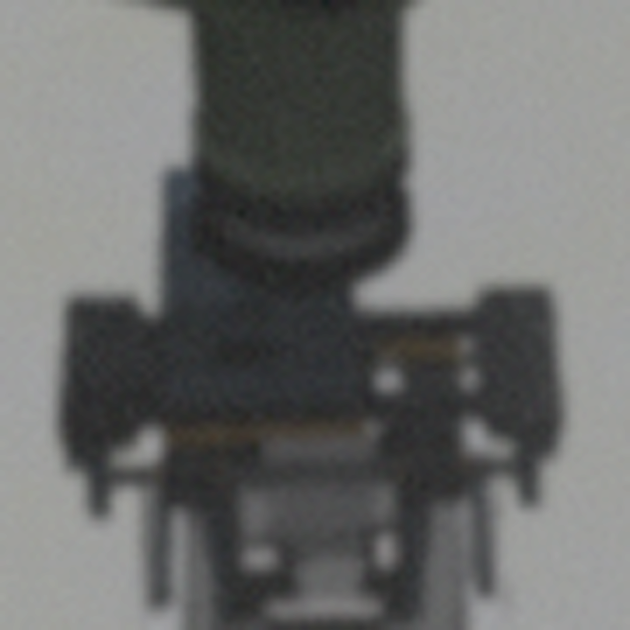

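The wedge stands with its top at z≈109, so the heel is about 19 mm above the fence, and the tray is at y≈+1. Now the tamper.

>>> arm_command --slide '[[3.4,12.1,29],[3.4,12.1,29],[3.4,12.1,29],[3.4,12.1,29],[3.4,12.1,29],[3.4,12.1,29],[3.4,12.1,29],[3.4,12.1,29],[3.4,12.1,29],[3.4,12.1,29],[3.4,12.1,29],[3.4,12.1,29]]' --turn '[[-0.229,0,0],[-0.229,0,0],[-0.229,0,0],[-0.229,0,0],[-0.229,0,0],[-0.229,0,0],[-0.229,0,0],[-0.229,0,0],[-0.229,0,0],[-0.229,0,0],[-0.229,0,0],[-0.229,0,0]]' --grip '[90,90,90,90,90,90,90,90,90,90,90,90]'

```text
time_s: 45.0
ee_pos: [602.3, -200.9, 150.1]
ee_rot: [-166.0, 90.0, 113.8]
force: [-0.6, 0.7, -0.7]
gripper_width: 58.9
```

Run:
```python
from wm import *
P=np.load('W_top.npy')
blobs(P,72,90,(570,650,-240,-160));blobs(P,14,90,(570,650,-240,-160))
Q=np.load('P0.npy');blobs(Q,72,90,(570,650,-240,-160));blobs(Q,30,44,(570,650,-240,-160))
plan((602,-202,52,9.7))
```

```text
[72,90] rect c [ 602.4 -202.4] size [17.9 17.6] longaxis deg 12.6 mean [ 602.3 -201.8   80.7] z90 83.4 n 63
[14,90] rect c [ 601.3 -204.6] size [53.  52.2] longaxis deg -80.0 mean [ 600.6 -200.3   38.1] z90 81.0 n 359
[72,90] rect c [ 602.1 -202.6] size [17.7 15.6] longaxis deg -81.5 mean [ 601.9 -202.1   80.7] z90 82.2 n 53
[30,44] rect c [ 601.1 -199.4] size [32.1 25.9] longaxis deg 18.6 mean [ 600.2 -197.3   37.2] z90 40.0 n 75
t 45.0 at [ 602.3 -200.9  150.1] yaw 9.8 q6 -29.3 w 58.9 F [-0.6  0.7 -0.7]
slide [9.81, -0.04, 0.11] turn [0.001, -0.001, 0.0] rows>= 2.4
```

>>> arm_command --slide '[[0,0,0.12],[0,0,0.12],[5,0,0.12],[9.8,0,0.12],[9.8,0,0.12],[9.8,0,0.12],[9.8,0,0.12],[9.8,0,0.12],[9.8,0,0.12],[9.8,0,0.12],[9.8,0,0.12],[9.8,0,0.12],[9.8,0,0.12],[9.8,0,0.12],[9.8,0,0.12],[9.8,0,0.12],[9.8,0,0.12],[9.8,0,0.12]]' --turn '[[0,0,0],[0,0,0],[0,0,0],[0,0,0],[0,0,0],[0,0,0],[0,0,0],[0,0,0],[0,0,0],[0,0,0],[0,0,0],[0,0,0],[0,0,0],[0,0,0],[0,0,0],[0,0,0],[0,0,0],[0,0,0]]' --grip '[90,90,90,90,90,90,90,90,255,255,255,255,255,255,255,255,255,255]' --newtons 60

```text
time_s: 46.5
ee_pos: [602.5, -204.4, 52.2]
ee_rot: [57.1, 90.0, -23.3]
force: [0.5, 0.2, 2.0]
gripper_width: 17.6
```

>>> arm_command --slide '[[-2,0,0],[-4,0,0],[-7,0,0],[-10,0,0],[-13,0,0],[-15,0,0],[-15,0,0],[-15,0,0],[-15,0,0]]' --turn '[[0,0,0],[0,0,0],[0,0,0],[0,0,0],[0,0,0],[0,0,0],[0,0,0],[0,0,0],[0,0,0]]' --grip '[255,255,255,255,255,255,255,255,255]'

```text
time_s: 47.25
ee_pos: [600.9, -203.9, 199.5]
ee_rot: [-117.4, 89.7, 162.2]
force: [-0.4, -0.4, -3.1]
gripper_width: 17.8
```

Run:
```python
from h import *
plan((516.9,394.8,200,-3.5),(516.9,394.8,165,-3.5))
```

```text
t 47.2 at [ 600.9 -203.9  199.5] yaw 9.6 q6 -29.4 w 17.8 F [-0.4 -0.4 -3.1]
slide [0.08, 1.73, -60.43] turn [0.229, -0.002, 0.004] rows>= 14.5
slide [3.58, 1.75, -60.42] turn [0.229, -0.002, 0.004] rows>= 0.8
```

>>> arm_command --slide '[[0,0,-3],[0,0,-7],[0,0,-11],[0,0,-15],[0,0,-19],[0,0,-23],[0,0,-27],[0,0,-31],[0,0.3,-35],[0,0.6,-39],[0,0.9,-43],[0,1.2,-47],[0,1.5,-51],[0,1.73,-55],[0,1.73,-58],[0.1,1.73,-60],[0.1,1.73,-60.4],[0.1,1.73,-60.4],[0.1,1.73,-60.4],[0.1,1.73,-60.4]]' --turn '[[0.01,0,0],[0.02,0,0],[0.04,0,0],[0.05,0,0],[0.07,0,0],[0.08,0,0],[0.1,0,0],[0.11,0,0],[0.13,0,0],[0.14,0,0],[0.16,0,0],[0.17,0,0],[0.19,0,0],[0.2,0,0],[0.22,0,0],[0.229,0,0],[0.229,0,0],[0.229,0,0],[0.229,0,0],[0.229,0,0]]' --grip '[255,255,255,255,255,255,255,255,255,255,255,255,255,255,255,255,255,255,255,255]'

```text
time_s: 48.92
ee_pos: [518.3, 392.4, 200.0]
ee_rot: [-32.6, 89.9, -126.2]
force: [0.3, 0.3, -2.6]
gripper_width: 18.0
```

Run:
```python
from wm import *
plan((516.9,394.8,159,-3.5))
for n,(y0,y1,x0,x1) in {'top':(150,250,60,160),'side':(50,160,180,290)}.items():
    im,d=snap(n);P=unproj(n,d)
    c=cv2.resize(im[y0:y1,x0:x1],None,fx=5,fy=5,interpolation=cv2.INTER_CUBIC)
    cv2.imwrite('pics/i_%s.png'%n,np.clip(c.astype(float)*1.5,0,255).astype(np.uint8)[...,::-1])
    if n=='top': np.save('T.npy',P)
```

```text
t 48.9 at [518.3 392.4 200. ] yaw -3.6 q6 39.7 w 18.0 F [ 0.3  0.3 -2.6]
slide [4.1, -0.15, -0.24] turn [-0.001, 0.002, 0.001] rows>= 1.0
```

View pics/i_top.png

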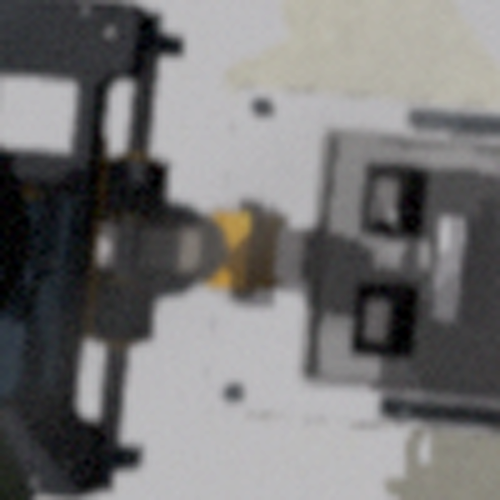

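View pics/i_side.png

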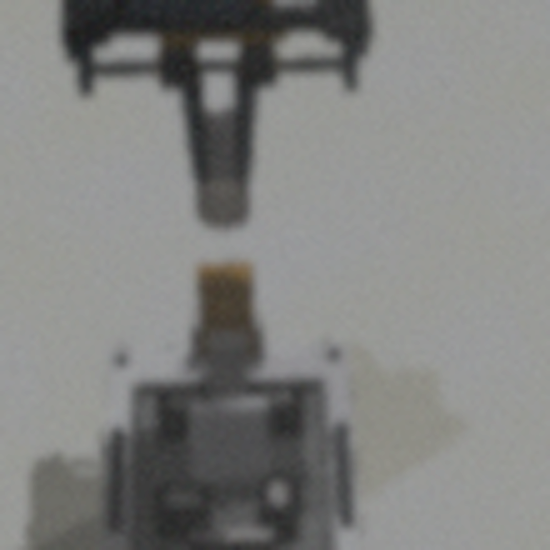

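The tamper is above the wedge and lined up. I'll close in, then make the first tap.

>>> arm_command --slide '[[1.5,-0.15,-0.24],[3,-0.15,-0.24],[4,-0.15,-0.24],[4,-0.15,-0.24],[4,-0.15,-0.24]]' --turn '[[0,0,0],[0,0,0],[0,0,0],[0,0,0],[0,0,0]]' --grip '[255,255,255,255,255]'

```text
time_s: 49.43
ee_pos: [517.0, 395.8, 160.7]
ee_rot: [-42.9, 89.9, -136.5]
force: [0.7, -0.3, -2.7]
gripper_width: 17.6
```

Run:
```python
from wm import *
plan((516.9,394.8,145,-3.5))
```

```text
t 49.4 at [517.  395.8 160.7] yaw -3.5 q6 40.0 w 17.6 F [ 0.7 -0.3 -2.7]
slide [1.57, -0.0, 0.1] turn [-0.001, 0.001, 0.001] rows>= 0.4
```

>>> arm_command --slide '[[0.5,0,0.1],[0.8,0,0.1],[1.1,0,0.1],[1.4,0,0.1],[1.4,0,0.1]]' --turn '[[0,0,0],[0,0,0],[0,0,0],[0,0,0],[0,0,0]]' --grip '[255,255,255,255,255]'

```text
time_s: 49.85
ee_pos: [517.9, 395.6, 149.4]
ee_rot: [109.8, 89.8, 16.3]
force: [-0.0, -0.8, 4.4]
gripper_width: 17.7
```

>>> arm_command --slide '[[0.3,0,0],[0.6,0,0],[0.8,0,0],[0.8,0,0]]' --turn '[[0,0,0],[0,0,0],[0,0,0],[0,0,0]]' --grip '[255,255,255,255]'

```text
time_s: 50.18
ee_pos: [518.5, 395.5, 143.2]
ee_rot: [110.8, 89.7, 17.3]
force: [-0.8, -4.0, 12.6]
gripper_width: 17.5
```

>>> arm_command --slide '[[-1,0,0],[-2,0,0],[-2,0,0],[-2,0,0],[-2,0,0],[-2,0,0]]' --turn '[[0,0,0],[0,0,0],[0,0,0],[0,0,0],[0,0,0],[0,0,0]]' --grip '[255,255,255,255,255,255]'

```text
time_s: 50.68
ee_pos: [516.5, 395.3, 158.1]
ee_rot: [-49.0, 89.9, -142.5]
force: [-0.2, 0.2, -3.0]
gripper_width: 17.7
```

Run:
```python
from wm import *
plan((516.9,394.8,140,-3.5))
for n,(y0,y1,x0,x1) in {'side':(50,160,180,290)}.items():
    im,d=snap(n);P=unproj(n,d)
    c=cv2.resize(im[y0:y1,x0:x1],None,fx=5,fy=5,interpolation=cv2.INTER_CUBIC)
    cv2.imwrite('pics/j_%s.png'%n,np.clip(c.astype(float)*1.5,0,255).astype(np.uint8)[...,::-1])
```

```text
t 50.7 at [516.5 395.3 158.1] yaw -3.5 q6 39.9 w 17.7 F [-0.2  0.2 -3. ]
slide [1.81, 0.05, 0.05] turn [0.0, 0.001, 0.001] rows>= 0.4
```

View pics/j_side.png

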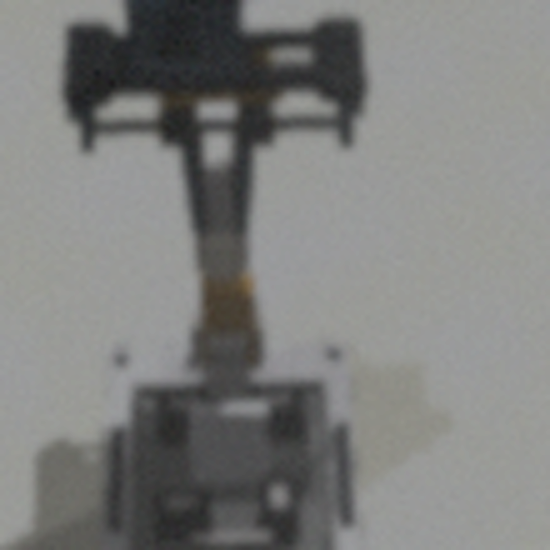

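The first tap drove it about 10 mm and peaked near 15 N. Now the second tap.

>>> arm_command --slide '[[0.8,0.05,0.05],[1.3,0.05,0.05],[1.6,0.05,0.05],[1.9,0.05,0.05],[2.1,0.05,0.05],[2.1,0.05,0.05]]' --turn '[[0,0,0],[0,0,0],[0,0,0],[0,0,0],[0,0,0],[0,0,0]]' --grip '[255,255,255,255,255,255]'

```text
time_s: 51.23
ee_pos: [517.6, 394.6, 141.3]
ee_rot: [101.7, 89.9, 8.2]
force: [-3.0, -4.0, 13.6]
gripper_width: 17.6
```

>>> arm_command --slide '[[0.3,0,0],[0.5,0,0],[0.7,0,0],[0.7,0,0]]' --turn '[[0,0,0],[0,0,0],[0,0,0],[0,0,0]]' --grip '[255,255,255,255]'

```text
time_s: 51.57
ee_pos: [518.4, 394.6, 136.1]
ee_rot: [106.1, 89.7, 12.6]
force: [-2.9, -4.8, 20.9]
gripper_width: 18.1
```

>>> arm_command --slide '[[0.15,0,0],[0.3,0,0],[0.3,0,0]]' --turn '[[0,0,0],[0,0,0],[0,0,0]]' --grip '[255,255,255]'

```text
time_s: 51.82
ee_pos: [518.7, 394.6, 134.1]
ee_rot: [106.8, 89.7, 13.4]
force: [-4.3, -6.2, 24.4]
gripper_width: 17.7
```

>>> arm_command --slide '[[0.15,0,0],[0.3,0,0],[0.3,0,0]]' --turn '[[0,0,0],[0,0,0],[0,0,0]]' --grip '[255,255,255]'

```text
time_s: 52.07
ee_pos: [518.8, 394.6, 134.0]
ee_rot: [112.0, 89.6, 18.5]
force: [-6.8, -8.7, 38.0]
gripper_width: 17.6
```

Position has stalled and the force jumped to 38 N, so the heel is on the fence. I'll lift clear and move aside to check.

>>> arm_command --slide '[[-1,0,0],[-3,0,0],[-6,0,0],[-7,0,0],[-7,0,5],[-7,0,12],[-7,0,20],[-7,0,28],[-7,0,30],[-7,0,30],[-7,0,30],[-7,0,30],[-7,0,30]]' --turn '[[0,0,0],[0,0,0],[0,0,0],[0,0,0],[0,0,0],[0,0,0],[0,0,0],[0,0,0],[0,0,0],[0,0,0],[0,0,0],[0,0,0],[0,0,0]]' --grip '[255,255,255,255,255,255,255,255,255,255,255,255,255]'

```text
time_s: 53.15
ee_pos: [498.5, 93.0, 194.3]
ee_rot: [-53.1, 89.9, -146.8]
force: [0.1, -0.2, -2.9]
gripper_width: 18.1
```

Run:
```python
from wm import *
im,d=snap('top');P=unproj('top',d)
c=cv2.resize(im[140:270,80:240],None,fx=4.5,fy=4.5,interpolation=cv2.INTER_CUBIC)
cv2.imwrite('pics/k1.png',np.clip(c.astype(float)*1.5,0,255).astype(np.uint8)[...,::-1])
bedblobs(P,82,125,yr=(70,130));bedblobs(P,66,80,yr=(-30,30));bedblobs(P,55,80,yr=(70,130));bedblobs(P,35,50,yr=(-130,-70))
P0=np.load('P3.npy');print('before');bedblobs(P0,35,50,yr=(-130,-70))
a=(602.5,-204.4)
plan((*a,200,9.7),(*a,90,9.7))
```

```text
[82,125] rect c [ 4.  94.3] size [35.4 19.5] longaxis deg 0.3 mean [ 4.1 93.5 88.4] z90 90.9 n 130
[66,80] rect c [ 0.1 -2.6] size [48.6 13. ] longaxis deg -1.0 mean [-0.1 -3.6 75.2] z90 77.9 n 128
[55,80] rect c [ 4.3 80.1] size [34.  13.9] longaxis deg -0.7 mean [ 2.1 81.8 63.8] z90 74.0 n 101
before
[35,50] rect c [  -0.4 -113.7] size [59.2 16.5] longaxis deg 3.4 mean [  -0.9 -115.1   44.5] z90 46.9 n 136
[35,50] rect c [ -0.4 -85.1] size [49.4 27. ] longaxis deg 6.0 mean [ -0.4 -84.4  40.6] z90 42.9 n 168
t 53.2 at [498.9  94.8 194.5] yaw -3.7 q6 13.1 w 17.4 F [ 0.1  0.6 -3.4]
slide [-0.57, 12.25, 29.2] turn [-0.233, -0.001, 0.001] rows>= 7.6
slide [10.43, 12.25, 29.2] turn [-0.233, -0.001, 0.001] rows>= 2.6
```

View pics/k1.png

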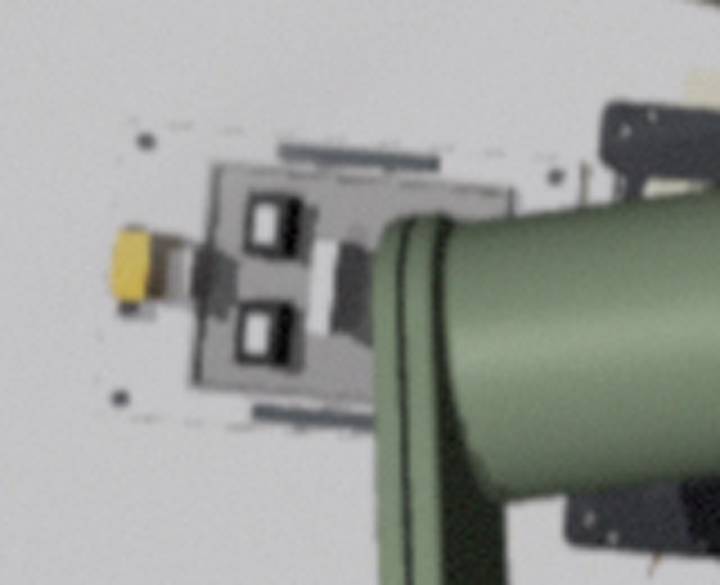

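The wedge's top is at z≈89.4 (home is 90) and the tray at y≈−3, so the pad is pressed about 3 mm. Returning the tamper.

>>> arm_command --slide '[[-0.6,3,4],[-0.6,5,8],[-0.6,7,12],[-0.6,8,16],[-0.6,10,20],[-0.6,11,24],[-0.6,12.2,27],[-0.6,12.25,29.2],[-0.6,12.25,29.2],[-0.6,12.25,29.2],[-0.6,12.25,29.2],[4,12.25,29.2],[8,12.25,29.2],[10,12.25,29.2],[10,12.25,29.2],[10,12.25,29.2],[10,12.25,29.2]]' --turn '[[-0.03,0,0],[-0.06,0,0],[-0.1,0,0],[-0.13,0,0],[-0.16,0,0],[-0.2,0,0],[-0.233,0,0],[-0.233,0,0],[-0.233,0,0],[-0.233,0,0],[-0.233,0,0],[-0.233,0,0],[-0.233,0,0],[-0.233,0,0],[-0.233,0,0],[-0.233,0,0],[-0.233,0,0]]' --grip '[255,255,255,255,255,255,255,255,255,255,255,255,255,255,255,255,255]'

```text
time_s: 54.62
ee_pos: [605.4, -202.6, 97.2]
ee_rot: [63.0, 89.8, -17.0]
force: [0.5, 0.2, -2.6]
gripper_width: 17.7
```

Run:
```python
from h import *
a=(602.5,-204.4)
plan((*a,75,9.7),(*a,53,9.7))
im,d=snap('side')
c=cv2.resize(im[200:350,220:340],None,fx=5,fy=4,interpolation=cv2.INTER_CUBIC)
cv2.imwrite('pics/l1.png',np.clip(c.astype(float)*1.5,0,255).astype(np.uint8)[...,::-1])
```

```text
t 54.6 at [ 605.4 -202.6   97.2] yaw 9.9 q6 -29.5 w 17.7 F [ 0.5  0.2 -2.6]
slide [2.22, -0.32, 0.13] turn [0.004, 0.002, -0.004] rows>= 0.5
slide [4.42, -0.33, 0.12] turn [0.004, 0.002, -0.004] rows>= 0.5
```

View pics/l1.png

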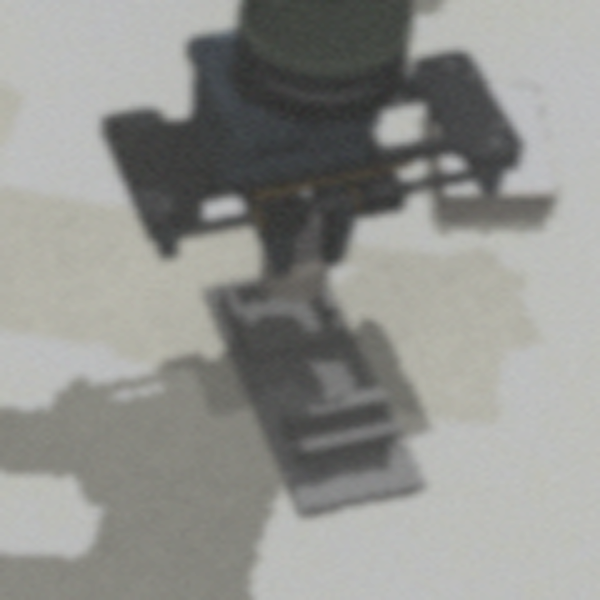

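>>> arm_command --slide '[[0,-0.32,0.13],[1,-0.32,0.13],[2,-0.32,0.13],[2.2,-0.32,0.13],[2.2,-0.32,0.13],[2.2,-0.32,0.13]]' --turn '[[0,0,0],[0,0,0],[0,0,0],[0,0,0],[0,0,0],[0,0,0]]' --grip '[255,255,255,255,255,255]'

```text
time_s: 55.17
ee_pos: [600.4, -205.2, 72.6]
ee_rot: [-119.3, 90.0, 160.5]
force: [-1.1, -0.3, -2.0]
gripper_width: 17.8
```

Run:
```python
from h import *
a=(602.5,-204.4)
plan((*a,53,9.7))
```

```text
t 55.2 at [ 600.4 -205.2   72.6] yaw 9.8 q6 -29.7 w 17.8 F [-1.1 -0.3 -2. ]
slide [1.96, 0.22, -0.04] turn [0.002, -0.0, 0.001] rows>= 0.5
```

>>> arm_command --slide '[[0,0.12,-0.04],[0.6,0.12,-0.04],[1.2,0.12,-0.04],[1.7,0.12,-0.04],[1.9,0.12,-0.04],[1.9,0.12,-0.04],[1.9,0.12,-0.04]]' --turn '[[0,0,0],[0,0,0],[0,0,0],[0,0,0],[0,0,0],[0,0,0],[0,0,0]]' --grip '[255,255,255,255,255,255,255]'

```text
time_s: 55.75
ee_pos: [601.6, -204.5, 53.8]
ee_rot: [-109.6, 90.0, 170.2]
force: [-0.1, -0.0, -2.9]
gripper_width: 17.7
```

Now at TCP z 53.8 with no side force, so it is inside the pocket. I'll lower the last 1–2 mm, release and retreat.

>>> arm_command --slide '[[0.1,0,0],[0.18,0,0],[0.18,0,0],[0.18,0,0]]' --turn '[[0,0,0],[0,0,0],[0,0,0],[0,0,0]]' --grip '[255,255,255,255]'

```text
time_s: 56.08
ee_pos: [601.8, -204.6, 52.4]
ee_rot: [43.6, 90.0, -36.5]
force: [1.1, 0.3, -2.4]
gripper_width: 18.1
```

>>> arm_command --slide '[[0,0,0],[0,0,0],[0,0,0],[0,0,0],[0,0,0],[0,0,0],[-3,0,0],[-7,0,0],[-12,0,0],[-14,0,0],[-14,-8,8],[-14,-16,16],[-14,-20,20],[-14,-20,20],[-14,-20,20],[-14,-20,20],[-14,-20,20],[-14,-20,20]]' --turn '[[0,0,0],[0,0,0],[0,0,0],[0,0,0],[0,0,0],[0,0,0],[0,0,0],[0,0,0],[0,0,0],[0,0,0],[0,0,0],[0,0,0],[0,0,0],[0,0,0],[0,0,0],[0,0,0],[0,0,0],[0,0,0]]' --grip '[90,90,90,90,90,90,90,90,90,90,90,90,90,90,90,90,90,90]'

```text
time_s: 57.58
ee_pos: [435.2, -440.7, 192.3]
ee_rot: [-37.3, 89.8, -117.8]
force: [0.4, 0.2, 0.0]
gripper_width: 59.1
```

Run:
```python
from wm import *
im,d=snap('top');P=unproj('top',d)
c=cv2.resize(im[80:290,80:430],None,fx=2.2,fy=2.2,interpolation=cv2.INTER_CUBIC)
cv2.imwrite('pics/m1.png',np.clip(c.astype(float)*1.5,0,255).astype(np.uint8)[...,::-1])
im,_=snap('side','m2.png')
print('wedge');bedblobs(P,82,125,yr=(70,130));print('tray');bedblobs(P,66,80,yr=(-30,30));bedblobs(P,34,50,yr=(-75,75))
bedblobs(P,34,50,yr=(-130,-70))
for x in (-58,0,58):
  Q=bedblobs(P,300,301);
  for y in(-70,70):
    m=(abs(Q[...,0]-x)<5)&(abs(Q[...,1]-y)<8);print('floor',x,y,np.median(Q[m][:,2]).round(1))
print('tamper');blobs(P,72,90,(570,650,-240,-160));blobs(P,14,90,(570,650,-240,-160))
for nm,Q in(('start',np.load('P0.npy')),('now',P)):
    print(nm);blobs(Q,45,60,(640,800,30,200));blobs(Q,20,40,(660,800,-160,-20));blobs(Q,85,110,(320,420,60,150))
plan()
```

```text
wedge
[82,125] rect c [ 3.9 94.5] size [35.5 19.9] longaxis deg 0.3 mean [ 4.  93.3 88.6] z90 90.7 n 129
tray
[66,80] rect c [-0.2 -2.8] size [48.2 12.8] longaxis deg 0.4 mean [-0.2 -3.6 75.2] z90 78.1 n 127
[34,50] rect c [31.1 41. ] size [35.4 25.1] longaxis deg 1.4 mean [31.1 39.7 41.9] z90 44.1 n 152
[34,50] rect c [ 30.3 -49.5] size [35.7 23.9] longaxis deg 89.3 mean [ 30.4 -50.   42. ] z90 44.2 n 144
[34,50] rect c [ 9.1 -8.5] size [7.5 1. ] longaxis deg 3.2 mean [ 9.1 -8.4 43.2] z90 48.3 n 8
[34,50] rect c [-28.5  39.5] size [35.8 25.3] longaxis deg -0.0 mean [-28.7  39.   41.6] z90 43.8 n 152
[34,50] rect c [-18.2  -8.3] size [7.6 0.6] longaxis deg 2.8 mean [-18.1  -8.3  42.3] z90 47.8 n 8
[34,50] rect c [-30.6 -52.4] size [35.4 24. ] longaxis deg 2.3 mean [-30.6 -52.4  41.8] z90 44.4 n 150
[34,50] rect c [  -0.5 -100.6] size [59.8 43.1] longaxis deg -0.0 mean [   0.2 -101.9   41.9] z90 46.1 n 306
floor -58 -70 16.6
floor -58 70 17.1
floor 0 -70 16.1
floor 0 70 21.8
floor 58 -70 16.6
floor 58 70 15.9
tamper
[72,90] rect c [ 601. -203.] size [17.6 17.3] longaxis deg 10.1 mean 
[... 165 characters left out ...]
 c [723.  118.8] size [100.6  70.6] longaxis deg 71.6 mean [722.3 118.7  53.9] z90 56.2 n 1171
[20,40] rect c [732.  -90.5] size [90.3 61.2] longaxis deg 85.1 mean [730.8 -90.   30.8] z90 33.1 n 882
[85,110] rect c [361.9  98.4] size [42.3 40.6] longaxis deg -43.4 mean [362.4  98.1  98.7] z90 100.8 n 289
now
[45,60] rect c [722.7 118.9] size [100.9  70.9] longaxis deg 71.5 mean [722.2 118.6  54. ] z90 56.2 n 1181
[20,40] rect c [731.8 -90.4] size [90.9 60.8] longaxis deg 84.5 mean [730.8 -90.1  30.8] z90 33.3 n 881
[85,110] rect c [361.8  98.4] size [42.9 40.9] longaxis deg -43.3 mean [362.4  98.2  98.9] z90 101.2 n 289
t 57.7 at [ 438.1 -436.6  192.2] yaw 9.7 q6 -55.7 w 59.1 F [0.6 1.  0.3]
```

View pics/m1.png

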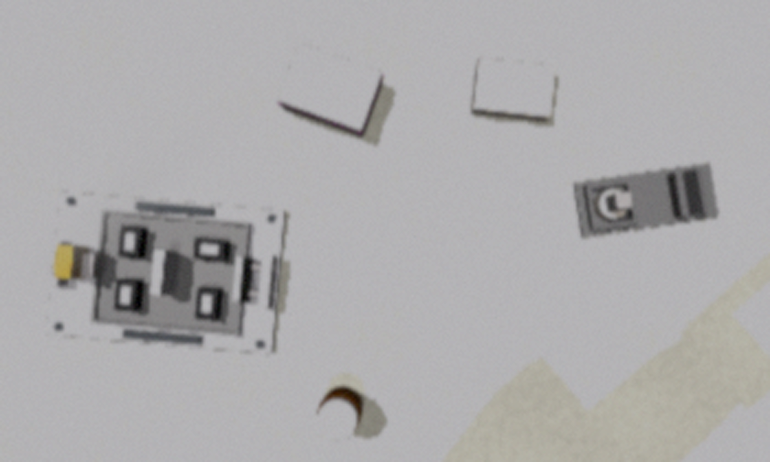

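View pics/m2.png

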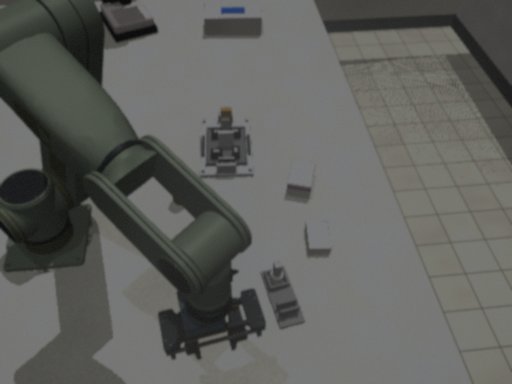

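All the end conditions look met in the images: four mounts in the tray, the wedge home at crop (65,262), the tamper upright in its socket at (613,204), and the bystanders unmoved. Handing in.

```bash
python3 -c "
from workcell import env
print(env.job_done())"
```

```text
the job is handed in; nothing more can be done
None
```

The job is done and handed in at about 58 s of the 210 s allowed; handing in gave no verdict. All four mounts are in the tray and the tray is locked in the bed. The wedge went home in two separate tamper taps, and the tamper is back in its socket.

What the last top-camera pictures showed:
- **Mounts:** all four are inside the tray's walls and resting on its floor.
- **Tray:** it lies flat (floor about 16–17 mm at the four corners), near x = 0 and about 3 mm towards the pad. The sprung pad should therefore be pressed in roughly 3 mm. I inferred that from the tray's position, because the pad joint cannot be read directly.
- **Wedge:** its top stands 27.6 mm above the fence as measured, against 28 mm when home. At the end of the second tap the tamper stopped moving and the force rose to about 38 N. The wedge sits about 4 mm off-centre in x, where 13 mm is allowed.
- **Tamper:** it is upright, within about 3 mm of the socket's centre.
- **Jar, carton and slide box:** none moved measurably (under 1 mm).

- **Missed grasp:** the first grasp of a mount missed because I lifted before the fingers had closed; the second try held.
- **Network points:** the networks often mixed things up, so I took the positions from my own fits to the depth pictures.

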